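# Tip soap tablets down a tin chute into the tilt-out bin

## Task

Get the four round soap tablets that lie in the tin chute into the small tilt-out bin under the niche shelf: carry the chute level by its wooden fin and push its nose into the mouth in the bin's front until both side lugs press gently but distinctly on the sprung grey mouth frame. Keep them lightly pressed there, never hard, while you tip the chute until every tablet has slid in. Then stand the empty chute back upright on the work surface, clear of the niche, let go of it, and leave the other things where they are.

Things in the scene. Friction and masses are not known exactly. Their poses are not given: they have to be found in the camera images.
- chute_grip (a point): Centre of the wooden fin on top of the loose tin chute, 58 mm above the chute's underside. The fin is 18 mm thick (along y), 40 mm long (x) and runs from 24 to 82 mm above the underside. Axes (the chute's): x along the channel to its open nose, y left, z up. Starts level on the work surface, on the robot's right, nose towards the niche (robot's left) within 40 degrees; nearer to or farther from the robot than the saucer.
- chute: The chute, 250 g (200 to 325), origin at the middle of its underside, 15 mm ahead of and 58 mm below the fin's centre. Straight flat-bottomed channel 200 mm long, 34 mm wide outside, 28 inside, floor 3 mm, walls to 20 mm high; open nose 120 mm ahead of the fin's centre, closed back 80 mm behind it.
- chute_lugs (a point): Point on the common axis of the chute's two lugs, mid-channel: 60 mm ahead of the fin's centre, 47 mm below it. From each channel wall a round-ended lug (radius 6 mm) sticks out sideways (y) to 38 mm from the middle. The nose reaches 60 mm ahead of the lug axis. Tip the chute about this axis.
- niche: Concrete niche shelf, 460 mm wide, carrying the white tilt-out bin under its ledge. Origin on the work surface below the middle of the bin's front; x points into the niche, roughly to the robot's left (+y), z up. Ledge top 170 mm high, its front edge at x = +30 mm. The chute may bear on niche and bin with at most 15 N; it counts as pressed from 3 N.
- bin_hinge (a point): Middle of the bin's hinge line (along y), fixed, 12 mm above the niche's origin. Bin 140 mm wide, 132 tall, 120 deep, top closed, floor 4 mm above the hinge. The hinge is very stiff. The bin is left tilted out (top towards -x) by 0.02 to 0.28 rad, each run different and NOT measured, so the mouth must be found by feel. Axes as the niche's.
- mouth_mid (a point): Fixed mean place of the lug axis when the lugs touch the mouth frame: 31 mm in front (-x) of the niche's origin, 106 mm up. By the bin's tilt they really meet it up to 13 mm farther out or in (along niche x). The grey frame is a flat plate 96 mm wide; its opening is 44 mm wide and runs at least from 36 mm below to 15 mm above this height. Axes as the niche's.
- mouth_frame (a point): Same point as mouth_mid. The frame is sprung along the push: it gives from 1 N, 2.5 mm in all at 5 N/mm (13.5 N), then is hard. At this height the chute can tip 0.6 rad about the lug axis in the opening. Being stiff, it turns any lag of a fast turn into force: tip slowly (0.3 rad/s), and draw back 6 mm before turning back. Behind it the bin is hollow.
- tab0_center (a point): Centre of soap tablet 0: white disc 22 mm across, 12 mm thick, about 10 g, lying flat in the chute's channel behind the fin. Slides on the tin at about 14 to 20 degrees of slope, so tip the chute to 30 degrees or more.
- tab1_center (a point): Centre of soap tablet 1: white disc 22 mm across, 12 mm thick, about 10 g, lying flat in the chute's channel behind the fin. Slides on the tin at about 14 to 20 degrees of slope, so tip the chute to 30 degrees or more.
- tab2_center (a point): Centre of soap tablet 2: white disc 22 mm across, 12 mm thick, about 10 g, lying flat in the chute's channel ahead of the fin. Slides on the tin at about 14 to 20 degrees of slope, so tip the chute to 30 degrees or more.
- tab3_center (a point): Centre of soap tablet 3: white disc 22 mm across, 12 mm thick, about 10 g, lying flat in the chute's channel ahead of the fin. Slides on the tin at about 14 to 20 degrees of slope, so tip the chute to 30 degrees or more.
- saucer: Bystander: blue ceramic soap saucer with a soap bar, 120 mm across, 24 mm high, on the work surface beside the chute; origin at the centre of its underside.
- lota: Bystander: steel lota, 92 mm across, 88 mm high, on the ledge; origin at the centre of its underside.
- holder: Bystander: toothbrush holder, 66 mm across, 90 mm high, with two brushes up to 180 mm, on the ledge; origin at the centre of its underside.
- comb: Bystander: neem comb, 50 x 130 x 8 mm, lying on the ledge behind the bin; origin at the underside of its back.

How it is judged (in metres and radians):
On the way, in this order (a step that is already met when the one before it is completed fails the run):
1. the chute, still near level (within 0.3 rad), is pressed on the mouth frame with over 3 N for 0.3 s (contact force between chute and niche above 3 N and angle between chute_grip's own z axis and vertical below 0.3 rad), for 0.3 s.
2. it is tipped past 0.4 rad while still pressed on the mouth with over 1.5 N, for 0.3 s (contact force between chute and niche above 1.5 N and angle between chute_grip's own z axis and vertical above 0.4 rad), for 0.3 s.
At the end, for the whole second after the job is handed in: All four tablets lie in the bin (centres within its inside: -35 to 125 mm deep, 68 mm to either side, 16 to 85 mm high in the niche's frame); the chute stands level (within 0.1 rad) with its underside on the work surface (6 mm), at rest, released and clear of the niche (x of tab0_center in the frame of niche between -0.035 and 0.125 m and y of tab0_center in the frame of niche between -0.068 and 0.068 m and z of tab0_center in the frame of niche between 0.016 and 0.085 m and x of tab1_center in the frame of niche between -0.035 and 0.125 m and y of tab1_center in the frame of niche between -0.068 and 0.068 m and z of tab1_center in the frame of niche between 0.016 and 0.085 m and x of tab2_center in the frame of niche between -0.035 and 0.125 m and y of tab2_center in the frame of niche between -0.068 and 0.068 m and z of tab2_center in the frame of niche between 0.016 and 0.085 m and x of tab3_center in the frame of niche between -0.035 and 0.125 m and y of tab3_center in the frame of niche between -0.068 and 0.068 m and z of tab3_center in the frame of niche between 0.016 and 0.085 m and angle between chute_grip's own z axis and vertical below 0.1 rad and height (world z) of chute between -0.006 and 0.006 m and linear speed of chute below 0.02 m/s and contact force between chute and niche below 0.5 N); the robot touches nothing.
It fails at once if the chute bears on the niche or bin with more than 15 N (contact force between chute and niche above 15 N).
It fails at once if the saucer is shifted by more than 30 mm (distance of saucer from where it was at the start of the episode above 0.03 m).
It fails at once if the lota is shifted by more than 30 mm (distance of lota from where it was at the start of the episode above 0.03 m).
It fails at once if the holder is shifted by more than 30 mm (distance of holder from where it was at the start of the episode above 0.03 m).
It fails at once if the comb is shifted by more than 30 mm (distance of comb from where it was at the start of the episode above 0.03 m).
It also fails if it takes over 70 s, if anything falls off the work surface, if the arm or the gripper's body presses on something with over 40 N, if the wrist force passes 120 N, or if a joint passes its speed limit or range.

## Robot

A 7-joint arm with a two-finger parallel gripper is mounted at the origin on the work surface. World frame = base frame: x ahead of the robot, y to its left, z up, the work surface at z = 0. Lengths are in m, angles in degrees, forces in N, time in s.
With the tool pointing down it reaches from about 0.425 to 0.875 m from the base axis. Payload 4.7 kg.
Tool frame: the origin (TCP) lies at the centre of the arm's flange, where the gripper is bolted on; the fingertips stand 182 mm ahead of it and the grasp point (between the pads) lies 164 mm ahead of it; z points along the fingers, x is the direction in which the jaws open and shut, and the axes are right-handed (so a half turn about z gives the same grasp; the last joint's range is limited). The gripper opens to 87 mm and grips with 3 to 60 N. Pads are 19 mm wide; open, the fingers measure 117 mm over their backs; the gripper's body (75 mm by 190 mm) begins 51 mm behind the grasp point.
Start: joints at [-74.994, 18.392, -4.016, 83.108, 1.295, 78.541, -3.26], TCP at [0.159, 0.63, 0.405] pointing down, gripper open.
Joint ranges: [-163.93, 163.93], [-17.29, 119.83], [-79.2, 71.16], [3.27, 140.29], [-89.18, 269.18], [5.43, 117.66], [-154.24, 154.24]. Speed limits (degrees/s): [147.25, 147.25, 180, 180, 180, 180, 180].

## Interface

Orientations are given as [roll, pitch, yaw] about the fixed x, y, z axes, in that order (R = Rz(yaw) Ry(pitch) Rx(roll)).
In Python, from cell import env gives the robot as it stands. The module is installed in compiled form; this text tells all that it offers.
- The arm moves only by the tool carry_out, never from a script. Its argument "increments" is a list of rows, each a list of 5 numbers: the shift along the world's x, y, z in m, then the turn about the world's z in degrees, then the gripper's target within -1 to 1 (shut at 1, half-way at 0, fully open at -1). In form: [[dx, dy, dz, spin, jaw], ...]. A call has 1 to 20 rows; each row is the pose to reach, as a shift and turn from the pose commanded when the call began; what a row does not reach only later rows make up. A row lasts 1/10 s, in which the tool goes at most 50 mm and 8.59 degrees, less where a joint would pass 70% of its speed; a pose out of reach is approached as far as the arm can. A call with a gripper value outside its range is refused whole. The fingers move at their own pace and stop on an object; "grip_force" is the grip in N (left out, the last holds). Time passes only in rows, so rows that repeat a pose let the fingers close. It gives the time, the measured TCP pose, the force and the opening at its end, in the units of the state.
- env.get_obs(): the state, without advancing time (a new reading comes with each control period).
- env.read_camera(name): name is "scene" or "side" or "wrist"; returns (picture, depth): 480x640x3 uint8, red, green, blue; 480x640 float32, m along the optical axis (not along the pixel's ray), 0 where there is no reading.
- env.get_calibration(name): a dict with "K" (3x3 intrinsics, pixels), "camera_from_world" (4x4, takes a point from world to camera coordinates); the wrist camera has in their place "T_tool_cam" (4x4, takes a point from camera to tool coordinates, whose origin is the TCP and whose axes are the tool frame's). Camera axes: x right, y down, z forward; pixel columns grow to the right and rows downward; lengths in m; the calibration is good to about 2 mm. A picture is of the moment at which its call begins: read the wrist's pose just before it. get_calibration takes no time and is no camera call.
- env.sign_off(): hands the job in, once; it reports no verdict.
The state is a dict: "time_s": time; "qpos": joint angles; "joint_velocities": joint speeds; "effort": joint torques, N m; "tool_pos": TCP position; "tool_rot": TCP orientation; "force": force on the tool from outside, world axes, zero at the start; "wrist_torque": the same for the moment, N m; "grip_width": finger opening in m.
Only numpy, scipy, OpenCV 4.12 (cv2) and the standard library are available. Lean on these libraries where they do the work, as an engineer would, in place of code of your own. Each camera call takes 0.05 s, during which the arm holds its last target.

## Working session

There is one attempt and no reset: what is moved stays moved. The work goes in short steps, Python scripts to look and compute and a tool call to move; the robot and the scene stay as the last step left them, time stands still between calls to the robot, and variables do not carry over. Pictures are saved under pics/ and viewed, and the job is handed in when it is done.

Besides the shell and the picture viewer there is one more tool, called after ">>>" as name([rows], argument=value, ...), one row to a line, values as JSON. carry_out: Moves the arm, as the interface text tells. Its arguments: {"type":"object","properties":{"increments":{"type":"array"},"grip_force":{"type":"number"}},"required":["increments"]}

```bash
mkdir -p pics; cat > h.py <<'E'
import numpy as np,cv2
from cell import env
def snap(n,f):
    im,d=env.read_camera(n); cv2.imwrite(f'pics/{f}.png',im[:,:,::-1]); np.savez(f'/tmp/{f}.npz',im=im,d=d); return im,d
E
python3 - <<'E'
from h import *
o=env.get_obs(); print({k:np.round(v,4).tolist() for k,v in o.items()})
for n in ['scene','side','wrist']:
    snap(n,n+'0'); c=env.get_calibration(n); print(n,{k:np.round(v,4).tolist() for k,v in c.items()})
E
```

```text
{'time_s': 0.0, 'qpos': [-74.9944, 18.4396, -4.0165, 83.175, 1.2949, 78.5384, -3.2594], 'joint_velocities': [-0.0895, 0.1406, -0.0303, 0.0096, -0.135, -0.0414, 0.1213], 'effort': [0.0007, -49.1303, -0.4034, -31.2524, -0.0638, 0.0438, 0.0002], 'tool_pos': [0.1594, 0.6299, 0.4037], 'tool_rot': [179.9948, 0.1077, 75.8057], 'force': [0.8183, -0.2026, -0.3542], 'wrist_torque': [0.0662, -0.0091, 0.0469], 'grip_width': 0.087}
scene {'K': [[494.4614, 0.0, 315.3903], [0.0, 494.4614, 233.4719], [0.0, 0.0, 1.0]], 'camera_from_world': [[0.861, 0.5085, -0.0001, -0.4697], [0.4159, -0.7043, -0.5752, -0.1681], [-0.2926, 0.4953, -0.818, 1.243], [0.0, 0.0, 0.0, 1.0]]}
side {'K': [[459.6273, 0.0, 320.3795], [0.0, 459.6273, 239.7018], [0.0, 0.0, 1.0]], 'camera_from_world': [[-0.8557, -0.5173, 0.0125, 0.4637], [-0.2843, 0.45, -0.8465, 0.2585], [0.4323, -0.728, -0.5322, 0.6303], [0.0, 0.0, 0.0, 1.0]]}
wrist {'K': [[341.2136, 0.0, 315.7587], [0.0, 341.2136, 245.987], [0.0, 0.0, 1.0]], 'T_tool_cam': [[1.0, -0.0017, 0.0002, -0.0003], [0.0016, 0.9632, 0.2689, -0.0739], [-0.0006, -0.2689, 0.9632, 0.0199], [0.0, 0.0, 0.0, 1.0]]}
```

View pics/scene0.png

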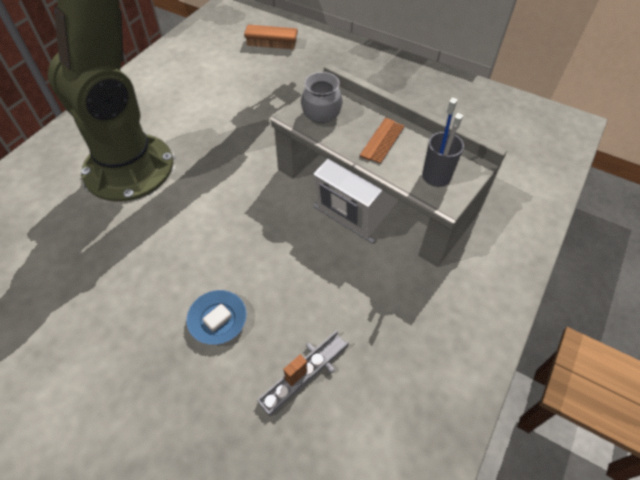

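View pics/side0.png

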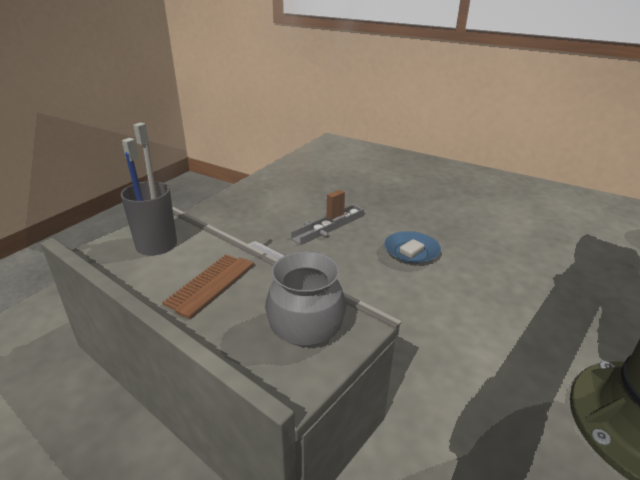

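View pics/wrist0.png

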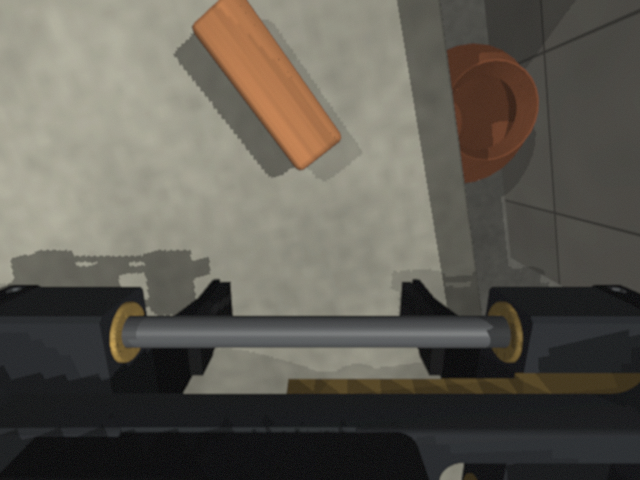

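The scene view shows the chute at about (303,375), with its fin at (295,370) and its nose at (342,343). The saucer is at (217,318) and the bin front at (345,200). The ledge front edge runs from (275,122) to (460,215). Next I'll measure these.

```bash
cat >> h.py <<'E'
def cloud(n,d,T=None):
    c=env.get_calibration(n);K=c['K']
    v,u=np.mgrid[:480,:640]
    P=np.stack([(u-K[0,2])/K[0,0]*d,(v-K[1,2])/K[1,1]*d,d,np.ones_like(d)],-1)
    if T is None: T=np.linalg.inv(c['camera_from_world'])
    return (P@T.T)[...,:3]
E
python3 - <<'E'
from h import *
z=np.load('/tmp/scene0.npz');im,d=z['im'],z['d'];P=cloud('scene',d)
hsv=cv2.cvtColor(im,cv2.COLOR_RGB2HSV)
for v,u in [(375,303),(343,342),(318,217),(250,200),(440,300),(200,345),(150,330),(170,400),(200,430)]: print((u,v),P[v,u].round(4),hsv[v,u])
# fin
m=cv2.inRange(hsv,(5,120,60),(20,255,255)); m[:340]=0; m[420:]=0; m[:,400:]=0
Q=P[m>0]; print('fin',m.sum()//255,Q.mean(0),Q.min(0),Q.max(0))
top=Q[Q[:,2]>.075]; print('top',len(top),top.mean(0), cv2.minAreaRect((top[:,:2]*1000).astype(np.float32)))
# chute: height between 8 and 24mm near
R=(np.hypot(P[...,0]-Q[:,0].mean(),P[...,1]-Q[:,1].mean())<.17)&(P[...,2]>.008)&(P[...,2]<.026)&(d>0)
R&=~(cv2.inRange(hsv,(95,100,30),(120,255,255))>0)
S=P[R]; 
sau=P[cv2.inRange(hsv,(95,100,30),(120,255,255))>0]; sau=sau[sau[:,2]<.05]; sau=sau[(sau[:,1]<.3)];c,r=cv2.minEnclosingCircle((sau[:,:2]*1000).astype(np.float32));print('saucer',c,r)
S=S[np.hypot(S[:,0]-c[0]/1000,S[:,1]-c[1]/1000)>.07]
print('chute',len(S),cv2.minAreaRect((S[:,:2]*1000).astype(np.float32)),S.mean(0))
e=np.linalg.svd(S[:,:2]-S[:,:2].mean(0),full_matrices=False)[2][0];print('dir',np.degrees(np.arctan2(e[1],e[0])))
# ledge top
L=P[(P[...,2]>.160)&(P[...,2]<.175)&(d>0)];L=L[(L[:,1]>0.1)]
print('ledge',len(L),L.min(0),L.max(0),cv2.minAreaRect((L[:,:2]*1000).astype(np.float32)))
E
```

```text
(303, 375) [ 0.6614 -0.2409  0.0307] [11 86 74]
(342, 343) [ 0.6882 -0.1387  0.0009] [144   7 193]
(217, 318) [ 0.4536 -0.2273  0.0233] [ 13   9 242]
(200, 250) [ 3.109e-01 -1.071e-01 -1.000e-04] [ 21  23 180]
(300, 440) [ 7.113e-01 -3.340e-01 -6.000e-04] [ 21  22 162]
(345, 200) [0.565  0.0865 0.1298] [143  12  87]
(330, 150) [0.4887 0.1564 0.1736] [ 16  20 191]
(400, 170) [0.638  0.1823 0.1707] [ 21  23 181]
(430, 200) [0.7214 0.1409 0.1702] [ 20  20 112]
fin 378 [ 0.6529433  -0.25199726  0.07256352] [ 0.63799315 -0.49513393  0.02986484] [ 0.83799385 -0.22782325  0.92005864]
top 227 [ 0.65165212 -0.24971575  0.0846109 ] ((732.1298828125, -369.443115234375), (35.7528190612793, 326.7158203125), 33.86088180541992)
saucer (449.13250732421875, -224.6957550048828) 58.781822204589844
chute 1235 ((650.4686279296875, -225.67620849609375), (201.91233825683594, 74.848388671875), 64.7015380859375) [ 0.65472564 -0.24006377  0.01612178]
dir -107.11119035925628
ledge 11186 [0.32516246 0.10946566 0.16000744] [0.80893523 0.35725192 0.17499874] ((566.9332275390625, 241.384765625), (208.4709930419922, 462.1088562011719), 82.46228790283203)
```

```bash
python3 - <<'E'
from h import *
z=np.load('/tmp/scene0.npz');im,d=z['im'],z['d'];P=cloud('scene',d)
hsv=cv2.cvtColor(im,cv2.COLOR_RGB2HSV)
m=cv2.inRange(hsv,(5,120,60),(20,255,255)); m[:340]=0; m[400:]=0; m[:,320:]=0;m[:,:270]=0
Q=P[m>0]; top=Q[(Q[:,2]>.078)&(Q[:,2]<.09)]; print('top',len(top),np.median(top,0),cv2.minAreaRect((top[:,:2]*1000).astype(np.float32)))
for a in np.radians([82.46]):
    ex=np.array([np.cos(a),np.sin(a)]);ey=np.array([-np.sin(a),np.cos(a)])
    L=P[(P[...,2]>.164)&(P[...,2]<.175)&(d>0)];L=L[(L[:,1]>0.1)&(L[:,1]<.4)][:,:2]
    for k in range(3):
        X=L@ex;Y=L@ey
        # front edge per y bin
        b=np.round(Y/.02).astype(int);pts=[]
        for i in np.unique(b):
            s=b==i
            if s.sum()>60: pts.append((Y[s].mean(),np.percentile(X[s],1)))
        pts=np.array(pts);A=np.c_[pts[:,0],np.ones(len(pts))];w=np.ones(len(pts),bool)
        for _ in range(4):
            p=np.linalg.lstsq(A[w],pts[w,1],rcond=None)[0];r=pts[:,1]-A@p;w=np.abs(r)<.004
        a-=np.arctan(p[0]);ex=np.array([np.cos(a),np.sin(a)]);ey=np.array([-np.sin(a),np.cos(a)])
    Y=L@ey; print('ang',np.degrees(a),'front x',p[1],'res',r[w].std(),w.sum(),'y ends',Y.min(),Y.max(),np.percentile(Y,[.3,99.7]))
    ym=(Y.min()+Y.max())/2; xf=p[1]; O=ex*(xf-.03)+ey*ym; print('origin',O)
    # bin lip: white box top/ front
    D=P-np.r_[O,0]; N=np.stack([D[...,:2]@ex,D[...,:2]@ey,D[...,2]],-1)
    b=(np.abs(N[...,1])<.09)&(N[...,0]>-.06)&(N[...,0]<.02)&(N[...,2]>.02)&(N[...,2]<.16)&(d>0)
    B=N[b]; print(len(B),'bin y',np.percentile(B[:,1],[1,99]))
    for lo in np.arange(.02,.16,.01):
        s=B[(B[:,2]>lo)&(B[:,2]<=lo+.01)]
        if len(s)>5: print(round(lo,2),len(s),'x',np.percentile(s[:,0],[2,50,98]).round(4),'y',np.percentile(s[:,1],[2,98]).round(4))
E
```

```text
top 208 [ 0.65055902 -0.24824231  0.08126296] ((650.219970703125, -247.89678955078125), (38.71574783325195, 17.063547134399414), 73.72665405273438)
ang 82.14875231769149 front x 0.21535268576426522 res 0.0003162632252660692 24 y ends -0.7592746267452589 -0.2981244813031682 [-0.75842539 -0.3020159 ]
origin [0.54906304 0.11139395]
2531 bin y [-0.07056864  0.06845469]
0.02 122 x [-0.003  -0.0007  0.0133] y [-0.07    0.0657]
0.03 124 x [-0.0037 -0.0018  0.017 ] y [-0.0706  0.0668]
0.04 48 x [-0.0048 -0.0033  0.0121] y [-0.0704  0.0702]
0.05 85 x [-0.0146 -0.0038  0.0177] y [-0.0703  0.0683]
0.06 151 x [-0.0172 -0.0145  0.0141] y [-0.0704  0.0666]
0.07 106 x [-0.0186 -0.0081  0.0136] y [-0.0706  0.0666]
0.08 112 x [-0.0196 -0.016   0.0167] y [-0.0707  0.0663]
0.09 116 x [-0.0206 -0.0101  0.0139] y [-0.0704  0.0696]
0.1 110 x [-0.022  -0.0181  0.017 ] y [-0.0703  0.0651]
0.11 116 x [-0.0234 -0.0133  0.0157] y [-0.0709  0.0676]
0.12 150 x [-0.0242 -0.0139  0.0145] y [-0.0706  0.0677]
0.13 302 x [-0.0259 -0.0156  0.0116] y [-0.0705  0.0634]
0.14 988 x [-0.0154  0.0018  0.0194] y [-0.0688  0.067 ]
```

```bash
python3 - <<'E'
import cv2
im=cv2.imread('pics/scene0.png'); cv2.imwrite('pics/zb.png',cv2.resize(im[140:260,280:420],None,fx=5,fy=5)[:600,:]); cv2.imwrite('pics/zc.png',cv2.resize(im[320:430,240:370],None,fx=5,fy=5))
E
```

```text
(no output)
```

View pics/zb.png

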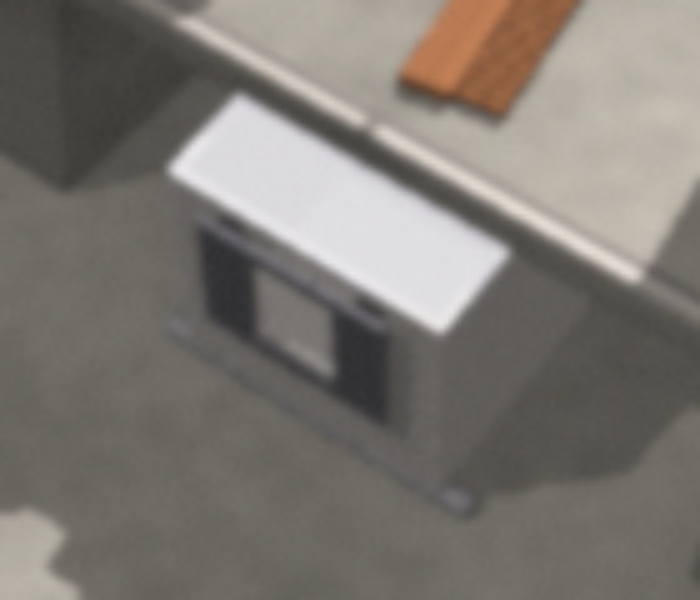

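View pics/zc.png

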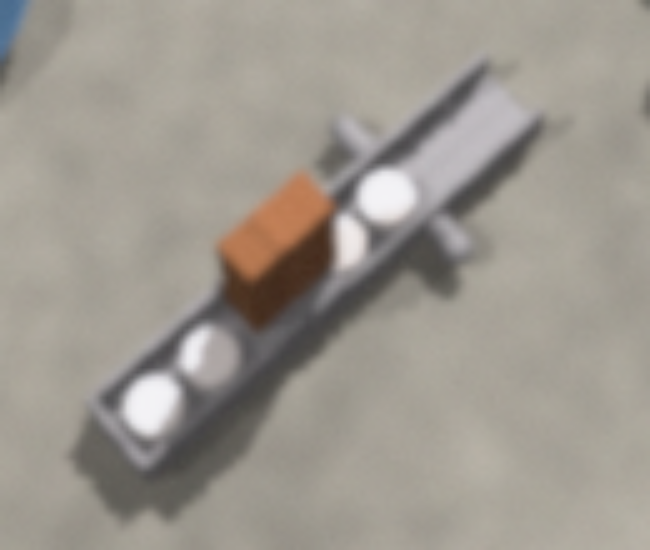

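The chute's fin is at about (0.650, -0.248) with yaw near 70°. The niche origin is at about (0.549, 0.111) with its heading at 82.1°. I'll raise the tool first, then swing over the chute.

>>> carry_out([
  [0,0,0.05,0,-1],
  [0,0,0.1,0,-1],
  [0,0,0.15,0,-1],
  [0.02,-0.03,0.17,-5,-1],
  [0.04,-0.075,0.17,-12,-1],
  [0.065,-0.12,0.17,-19,-1],
  [0.09,-0.165,0.17,-26,-1],
  [0.115,-0.21,0.17,-33,-1],
  [0.14,-0.255,0.17,-40,-1],
  [0.165,-0.3,0.17,-47,-1],
  [0.19,-0.345,0.17,-54,-1],
  [0.215,-0.39,0.17,-61,-1],
  [0.24,-0.435,0.17,-68,-1],
  [0.27,-0.48,0.16,-75,-1],
  [0.3,-0.525,0.14,-80,-1],
  [0.33,-0.57,0.12,-85,-1],
  [0.36,-0.615,0.1,-90,-1],
  [0.39,-0.66,0.08,-92,-1],
  [0.42,-0.7,0.06,-92,-1],
  [0.445,-0.745,0.03,-92,-1],
])

```text
time_s: 2.15
tool_pos: [0.5767, -0.0708, 0.4609]
tool_rot: [-180.0, -0.1, -16.2]
force: [0.5, 1.1, -0.2]
grip_width: 0.0867
```

>>> carry_out([
  [0.025,-0.045,-0.02,0,-1],
  [0.047,-0.09,-0.04,0,-1],
  [0.047,-0.13,-0.04,0,-1],
  [0.047,-0.133,-0.04,0,-1],
  [0.047,-0.133,-0.04,0,-1],
])

```text
time_s: 2.65
tool_pos: [0.6222, -0.2045, 0.4205]
tool_rot: [179.9, 0.1, -16.4]
force: [-0.1, 1.4, -0.4]
grip_width: 0.087
```

```bash
cat >> h.py <<'E'
from scipy.spatial.transform import Rotation as Ro
def Tw(o):
    T=np.eye(4);T[:3,:3]=Ro.from_euler('xyz',o['tool_rot'],degrees=True).as_matrix();T[:3,3]=o['tool_pos'];return T
def st():
    o=env.get_obs(); print({k:np.round(o[k],4).tolist() for k in ['time_s','tool_pos','tool_rot','force','wrist_torque','grip_width','qpos']}); return o
E
python3 - <<'E'
from h import *
o=st(); im,d=snap('wrist','w1')
E
```

```text
{'time_s': 2.65, 'tool_pos': [0.6222, -0.2045, 0.4205], 'tool_rot': [179.9305, 0.0607, -16.4473], 'force': [-0.072, 1.4105, -0.4143], 'wrist_torque': [-0.0874, 0.0853, -0.0149], 'grip_width': 0.087, 'qpos': [-16.9335, 22.5121, 44.0034, 82.4159, -15.5286, 81.3577, 10.7635]}
```

View pics/w1.png

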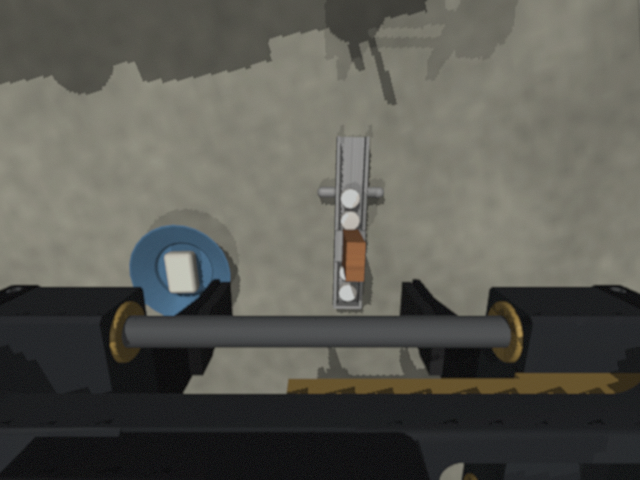

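The wrist view shows the chute almost vertical at columns 335–370, rows 135–310. The lugs are at (328,192) and (375,192), and the fin is at (355,255).

```bash
python3 - <<'E'
from h import *
z=np.load('/tmp/w1.npz');im,d=z['im'],z['d']
o=env.get_obs();c=env.get_calibration('wrist');P=cloud('wrist',d,Tw(o)@c['T_tool_cam'])
hsv=cv2.cvtColor(im,cv2.COLOR_RGB2HSV)
sl=np.zeros((480,640),bool);sl[130:320,310:390]=1
m=(cv2.inRange(hsv,(5,120,60),(20,255,255))>0)&sl
Q=P[m];top=Q[(Q[:,2]>.076)];print('fin top',len(top),cv2.minAreaRect((top[:,:2]*1000).astype(np.float32)),np.median(top[:,2]))
R=sl&(P[...,2]>.014)&(P[...,2]<.026)&(d>0);S=P[R]
print('floor z',np.median(P[100:130,200:300,2]),len(S))
a=np.radians(72)
for k in range(6):
    ex=np.array([np.cos(a),np.sin(a)]);ey=np.array([-np.sin(a),np.cos(a)])
    X=S[:,:2]@ex;Y=S[:,:2]@ey;b=np.round(X/.004).astype(int);pl=[];
    for i in np.unique(b):
        s=b==i
        if s.sum()<6: continue
        w=Y[s].max()-Y[s].min()
        if .028<w<.040: pl.append((X[s].mean(),Y[s].min(),Y[s].max()))
    pl=np.array(pl);k1=np.polyfit(pl[:,0],pl[:,1:].mean(1),1);a+=np.arctan(k1[0])
mid=np.median(pl[:,1:].mean(1))
print('ang',np.degrees(a),len(pl),'midY',mid,'X range',X.min(),X.max(),'w',np.median(pl[:,2]-pl[:,1]))
nose=X.max();g=ex*(nose-.120)+ey*mid;print('grip from nose',g,'from back',ex*(X.min()+.08)+ey*mid)
E
```

```text
fin top 755 ((652.5236206054688, -198.03781127929688), (131.3702850341797, 24.702434539794922), 87.56796264648438) 0.08208170185342512
floor z 0.0004326612272616548 2243
ang 73.16990722174697 36 midY -0.6924352424424678 X range -0.12361392159504152 0.07589417548510487 w 0.0333457702042767
grip from nose [ 0.65000639 -0.2427006 ] from back [ 0.65014881 -0.24222976]
```

>>> carry_out([
  [0.028,-0.04,-0.02,-0.4,-1],
  [0.028,-0.04,-0.06,-0.4,-1],
  [0.028,-0.04,-0.1,-0.4,-1],
  [0.028,-0.04,-0.13,-0.4,-1],
  [0.028,-0.04,-0.16,-0.4,-1],
  [0.028,-0.04,-0.18,-0.4,-1],
  [0.028,-0.04,-0.198,-0.4,-1],
  [0.028,-0.04,-0.198,-0.4,-1],
  [0.028,-0.04,-0.198,-0.4,-1],
  [0.028,-0.04,-0.198,-0.4,-1],
])

```text
time_s: 3.7
tool_pos: [0.6516, -0.2422, 0.2249]
tool_rot: [-180.0, -0.2, -16.6]
force: [-0.1, -0.8, 0.2]
grip_width: 0.0873
```

```bash
python3 - <<'E'
from h import *
o=st(); snap('wrist','w2');snap('side','s2')
import cv2
im=cv2.imread('pics/s2.png');cv2.imwrite('pics/s2z.png',cv2.resize(im[60:280,200:480],None,fx=2.5,fy=2.5))
E
```

```text
{'time_s': 3.7, 'tool_pos': [0.6516, -0.2422, 0.2249], 'tool_rot': [-179.9939, -0.1608, -16.5618], 'force': [-0.1235, -0.8084, 0.1742], 'wrist_torque': [-0.1307, 0.0594, 0.0441], 'grip_width': 0.0873, 'qpos': [-9.8617, 36.1573, 39.4671, 88.0982, -24.5846, 64.4812, 18.2778]}
```

View pics/w2.png

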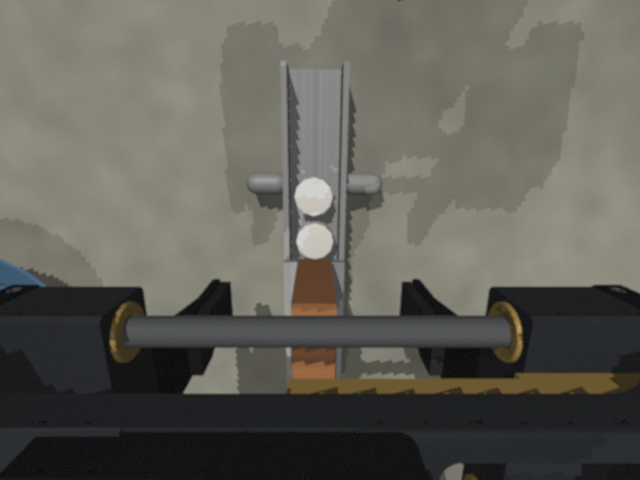

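View pics/s2z.png

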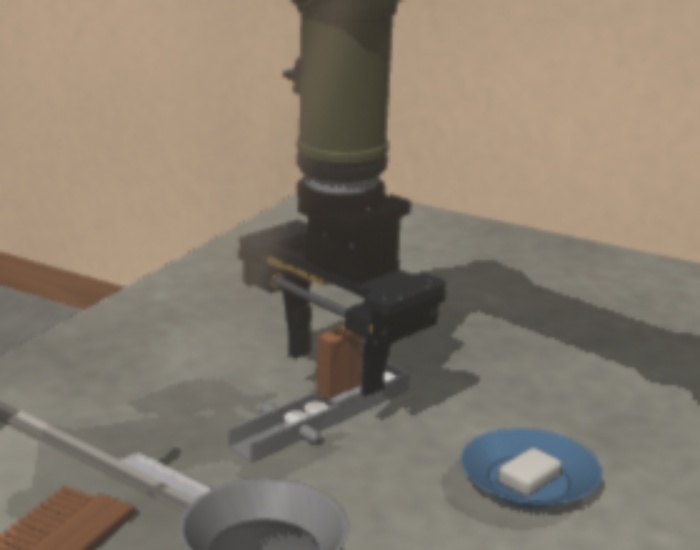

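The wrist view shows the fin between the fingers at (314,340). The lugs are at (264,183) and (365,183), and the nose is at row about 66. The side view shows the fingers on either side of the fin. I'll check the along-channel offset from the lugs.

```bash
python3 - <<'E'
from h import *
z=np.load('/tmp/w2.npz');d=z['d'];o=env.get_obs();c=env.get_calibration('wrist');T=c['T_tool_cam'];K=c['K'];W=Tw(o)@T
def ray(u,v,h):
    r=W[:3,:3]@np.array([(u-K[0,2])/K[0,0],(v-K[1,2])/K[1,1],1]);p=W[:3,3]+r*(h-W[2,3])/r[2]
    return (np.linalg.inv(Tw(o))@np.r_[p,1])[:3]*1000, p
for n,u,v,h in [('lugL top',264,183,.015),('lugR',365,183,.015),('noseL',284,63,.02),('noseR',347,63,.02),('wallL low',287,260,.02),('wallR low',343,255,.02),('fin front top L',291,303,.082),('fin front topR',337,303,.082),('finback',314,378,.082)]:
    t,p=ray(u,v,h);print(n,t.round(1),p.round(4))
E
```

```text
lugL top [-28.7 -56.3 209.7] [ 0.6404 -0.1804  0.015 ]
lugR [ 26.7 -56.2 209.8] [ 0.6936 -0.1964  0.015 ]
noseL [ -15.8 -114.7  204.7] [ 0.6695 -0.1282  0.02  ]
noseR [  15.  -114.7  204.8] [ 0.699 -0.137  0.02 ]
wallL low [-16.8 -13.5 204.7] [ 0.6397 -0.2249  0.02  ]
wallR low [ 15.  -16.4 204.8] [ 0.671  -0.2312  0.02  ]
fin front top L [-10.1 -15.9 142.7] [ 0.6466 -0.2245  0.082 ]
fin front topR [  7.9 -15.8 142.8] [ 0.6638 -0.2297  0.082 ]
finback [ -1.2  18.3 142.7] [ 0.6453 -0.2598  0.082 ]
```

The grip point sits about 4 mm ahead of the fin's centre, so it is nearer the centre of mass. I'll close the gripper here.

>>> carry_out([
  [0,0,0,0,1],
  [0,0,0,0,1],
  [0,0,0,0,1],
  [0,0,0,0,1],
  [0,0,0,0,1],
  [0,0,0,0,1],
  [0,0,0,0,1],
  [0,0,0,0,1],
  [0,0,0,0,1],
  [0,0,0,0,1],
], grip_force=40)

```text
time_s: 4.8
tool_pos: [0.6509, -0.2423, 0.223]
tool_rot: [180.0, -0.0, -16.6]
force: [0.5, 0.1, 1.1]
grip_width: 0.0178
```

>>> carry_out([
  [0,0,0.01,0,1],
  [0,0,0.02,0,1],
  [0,0,0.035,0,1],
  [0,0,0.05,0,1],
  [0,0,0.065,0,1],
  [0,0,0.08,0,1],
  [0,0,0.09,0,1],
  [0,0,0.095,0,1],
  [0,0,0.095,0,1],
  [0,0,0.095,0,1],
  [0,0,0.095,0,1],
])

```text
time_s: 5.9
tool_pos: [0.6506, -0.242, 0.3171]
tool_rot: [180.0, 0.1, -16.6]
force: [-0.8, 0.4, -3.4]
grip_width: 0.0181
```

```bash
python3 - <<'E'
from h import *
o=st(); snap('wrist','w3');snap('scene','c3')
z=np.load('/tmp/w3.npz');d=z['d'];c=env.get_calibration('wrist');P=cloud('wrist',d,c['T_tool_cam'])*1000
m=(P[...,2]>195)&(P[...,2]<235)&(d>0)&(np.abs(P[...,0])<16)&(P[...,1]<-20)
for y in range(-120,-20,10):
    s=P[m&(P[...,1]>y)&(P[...,1]<y+10)]
    if len(s): print(y,len(s),np.percentile(s[:,2],[5,50,95]).round(1), s[:,0].min().round(1),s[:,0].max().round(1))
E
```

```text
{'time_s': 5.9, 'tool_pos': [0.6506, -0.242, 0.3171], 'tool_rot': [179.9973, 0.0913, -16.594], 'force': [-0.7728, 0.4104, -3.3592], 'wrist_torque': [-0.0563, 0.1079, 0.0083], 'grip_width': 0.0181, 'qpos': [-11.2406, 31.418, 41.9152, 83.5824, -21.3093, 73.224, 16.0783]}
-120 865 [202.8 219.8 221.1] -15.8 16.0
-110 1311 [202.8 219.8 221.1] -16.0 16.0
-100 1279 [202.8 219.8 221. ] -15.9 16.0
-90 1210 [202.9 219.9 221.1] -16.0 16.0
-80 1131 [202.8 219.9 221.1] -15.8 16.0
-70 1122 [202.8 219.9 221.1] -16.0 16.0
-60 1161 [202.9 208.6 220.7] -15.8 16.0
-50 1012 [202.8 208.2 220.5] -15.9 16.0
-40 1029 [202.8 219.1 220.9] -16.0 15.7
-30 1009 [202.9 208.3 220.4] -15.9 16.0
```

View pics/w3.png

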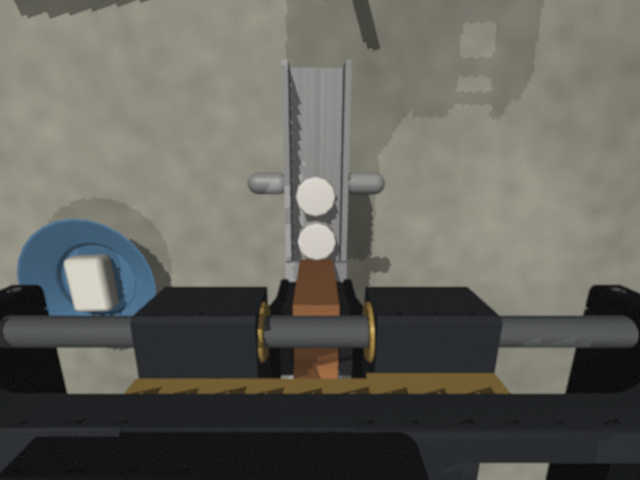

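The chute is held level: the floor is at a constant 219.8 mm in the tool frame, and the lug axis is 212 mm below the TCP. Next I'll move to a point in front of the mouth and turn to the niche heading.

>>> carry_out([
  [-0.003,0.004,0.001,0.3,1],
  [-0.01,0.013,0.001,1,1],
  [-0.02,0.026,0.001,2,1],
  [-0.03,0.04,0.001,3,1],
  [-0.042,0.055,0.001,4,1],
  [-0.054,0.07,0.001,5,1],
  [-0.066,0.085,0.001,6,1],
  [-0.078,0.1,0.001,7,1],
  [-0.09,0.115,0.001,8,1],
  [-0.1,0.13,0.001,8.7,1],
  [-0.11,0.143,0.001,8.7,1],
  [-0.12,0.155,0.001,8.7,1],
  [-0.125,0.162,0.001,8.7,1],
  [-0.128,0.165,0.001,8.7,1],
  [-0.128,0.165,0.001,8.7,1],
  [-0.128,0.165,0.001,8.7,1],
  [-0.128,0.165,0.001,8.7,1],
])

```text
time_s: 7.7
tool_pos: [0.5231, -0.0779, 0.3192]
tool_rot: [180.0, -0.0, -8.0]
force: [1.0, -0.5, -3.1]
grip_width: 0.0182
```

```bash
cat >> h.py <<'E'
A=np.radians(82.15);O=np.array([.549,.1114,0]);EX=np.array([np.cos(A),np.sin(A),0]);EY=np.array([-np.sin(A),np.cos(A),0])
N=np.stack([EX,EY,[0,0,1.]])
def nst():
    fs=[];
    o=st(); print('niche TCP',(N@(np.array(o['tool_pos'])-O)*1000).round(2),'F niche',(N@np.array(o['force'])).round(2)); return o
E
python3 - <<'E'
from h import *
nst(); im,d=snap('wrist','w4'); im2,_=snap('scene','c4')
cv2.imwrite('pics/c4z.png',cv2.resize(im2[120:330,200:450,::-1],None,fx=2.8,fy=2.8))
E
```

```text
{'time_s': 7.7, 'tool_pos': [0.5231, -0.0779, 0.3192], 'tool_rot': [179.9661, -0.0301, -7.9524], 'force': [0.9718, -0.5479, -3.0754], 'wrist_torque': [-0.0827, 0.0357, -0.0224], 'grip_width': 0.0182, 'qpos': [-32.5209, 8.1364, 41.4149, 107.8977, -5.8426, 66.0627, 3.0288]}
niche TCP [-1.9109e+02 -2.2000e-01  3.1917e+02] F niche [-0.41 -1.04 -3.08]
```

View pics/w4.png

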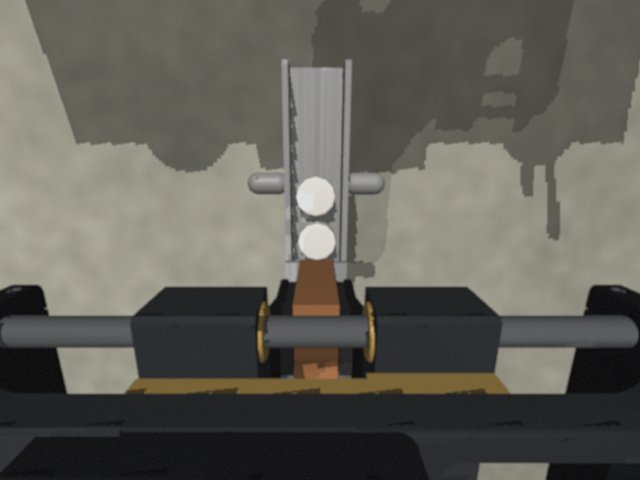

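View pics/c4z.png

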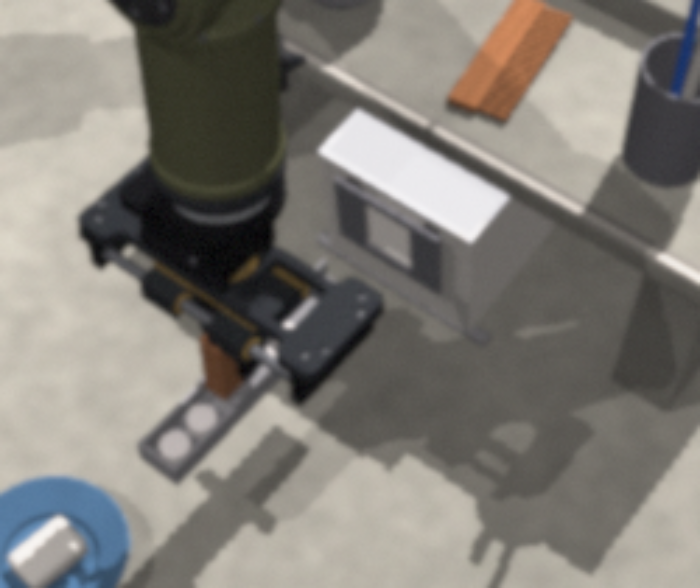

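The chute points at the mouth, with its nose about 50 mm short of the frame. I'll check the lateral centring of the opening from the first scene picture.

```bash
python3 - <<'E'
from h import *
c=env.get_calibration('scene');K=c['K'];W=np.linalg.inv(c['camera_from_world'])
def hit(u,v):
    r=W[:3,:3]@np.array([(u-K[0,2])/K[0,0],(v-K[1,2])/K[1,1],1]);p=N@(W[:3,3]-O);q=N@r
    # plane x=-.0115-.117*(z-.0)
    t=(-.0103-.117*p[2]-p[0])/(q[0]+.117*q[2]); return ((p+q*t)*1000).round(1)
for n,x,y in [('frame TL',203,225),('TR',388,330),('BL',208,318),('BR',385,422),('opTL',258,270),('opBL',260,340),('opTR',333,312),('opBR',337,380)]:
    print(n,hit(280+(x-2)/5,140+(y-2)/5))
E
```

```text
frame TL [-26.3  42.5 137. ]
TR [-26.9 -52.1 141.5]
BL [-17.8  45.6  64.3]
BR [-18.3 -50.6  68.7]
opTL [-25.3  14.2 127.9]
opBL [-18.8  16.2  72.9]
opTR [-25.6 -24.5 130.4]
opBR [-19.5 -25.4  79. ]
```

```bash
python3 - <<'E'
from h import *
z=np.load('/tmp/scene0.npz');im,d=z['im'],z['d'];P=(cloud('scene',d)-O)@N.T*1000
c=env.get_calibration('scene');print('cam niche',N@(np.linalg.inv(c['camera_from_world'])[:3,3]-O))
g=im.mean(2)
for zz in (70,80,90,100,110,120,130):
    m=(np.abs(P[...,2]-zz)<4)&(np.abs(P[...,1])<75)&(P[...,0]<40)&(P[...,0]>-40)
    y=P[...,1][m];x=P[...,0][m];v=g[m];i=np.argsort(y)
    print(zz,[(int(yb),int(np.median(v[(y>=yb)&(y<yb+6)])),int(np.median(x[(y>=yb)&(y<yb+6)]))) for yb in range(-72,72,6) if ((y>=yb)&(y<yb+6)).sum()])
E
```

```text
cam niche [-0.56137931 -0.36912616  0.92005864]
70 [(-72, 93, 12), (-66, 97, -6), (-60, 93, -6), (-54, 78, -6), (-48, 59, -15), (-42, 52, -16), (-36, 51, -16), (-30, 51, -16), (-24, 63, -15), (-18, 90, -13), (-12, 92, -14), (-6, 83, -16), (0, 88, -15), (6, 84, -15), (12, 80, -16), (18, 73, -15), (24, 52, -15), (30, 53, -16), (36, 51, -15), (42, 57, -16), (54, 75, -5), (60, 89, -5), (66, 99, -6)]
80 [(-72, 93, 13), (-66, 98, -7), (-60, 89, -7), (-54, 80, -7), (-48, 52, -17), (-42, 50, -17), (-36, 50, -17), (-30, 52, -18), (-24, 69, -16), (18, 61, -18), (24, 52, -17), (30, 51, -17), (36, 51, -17), (42, 61, -18), (54, 87, -7), (60, 96, -7), (66, 98, -7)]
90 [(-72, 93, 7), (-66, 97, -8), (-60, 95, -9), (-54, 81, -9), (-48, 57, -18), (-42, 51, -19), (-36, 51, -19), (-30, 53, -19), (-24, 69, -18), (18, 62, -17), (24, 53, -17), (30, 51, -18), (36, 50, -19), (42, 56, -18), (54, 84, -9), (60, 96, -8), (66, 99, -9)]
100 [(-72, 93, 12), (-66, 97, -10), (-60, 91, -10), (-54, 81, -9), (-48, 58, -17), (-42, 50, -20), (-36, 50, -20), (-30, 52, -20), (-24, 87, -19), (18, 66, -18), (24, 51, -19), (30
[... 311 characters left out ...]
, 65, -19), (54, 92, -11), (60, 97, -11), (66, 99, -11)]
120 [(-72, 93, 11), (-66, 98, -12), (-60, 95, -12), (-54, 83, -13), (-48, 54, -21), (-42, 51, -22), (-36, 51, -22), (-30, 54, -22), (-24, 79, -23), (18, 61, -20), (24, 50, -22), (30, 50, -23), (36, 50, -22), (42, 53, -23), (54, 100, -11), (60, 97, -12), (66, 102, -11)]
130 [(-72, 94, 8), (-66, 98, -13), (-60, 95, -13), (-54, 96, -13), (-48, 89, -18), (-42, 75, -19), (-36, 69, -20), (-30, 84, -22), (-24, 83, -23), (-18, 84, -23), (-12, 84, -23), (-6, 88, -22), (0, 85, -23), (6, 92, -23), (12, 88, -22), (18, 71, -23), (24, 74, -20), (30, 75, -16), (36, 70, -20), (42, 88, -21), (48, 100, -15), (54, 99, -13), (60, 99, -13), (66, 102, -13)]
```

The frame spans y = -48 to 47 and the opening -22 to 20, so the centre is at y of about -1 mm. Contact is expected with the TCP near niche x = -83 mm. I'll enter to about -106.

>>> carry_out([
  [0.001,0.005,-0.001,0,1],
  [0.003,0.013,-0.001,0,1],
  [0.004,0.023,-0.001,0,1],
  [0.006,0.033,-0.001,0,1],
  [0.007,0.043,-0.001,0,1],
  [0.008,0.053,-0.001,0,1],
  [0.01,0.063,-0.001,0,1],
  [0.011,0.073,-0.001,0,1],
  [0.012,0.08,-0.001,0,1],
  [0.0125,0.084,-0.001,0,1],
  [0.0125,0.084,-0.001,0,1],
  [0.0125,0.084,-0.001,0,1],
])

```text
time_s: 9.0
tool_pos: [0.5353, 0.0063, 0.3181]
tool_rot: [180.0, -0.0, -7.9]
force: [-1.0, -0.1, -2.9]
grip_width: 0.0175
```

```bash
python3 - <<'E'
from h import *
nst(); im,d=snap('wrist','w5'); snap('scene','c5')
for i in range(4):
    o=env.get_obs();print((N@np.array(o['force'])).round(2)); env.read_camera('side')
E
```

```text
{'time_s': 9.0, 'tool_pos': [0.5353, 0.0063, 0.3181], 'tool_rot': [179.9754, -0.0058, -7.9265], 'force': [-0.9814, -0.1228, -2.9399], 'wrist_torque': [-0.1355, 0.0753, 0.0117], 'grip_width': 0.0175, 'qpos': [-38.1646, 8.8909, 37.919, 107.0084, -5.937, 66.0688, -6.0921]}
niche TCP [-105.96   -0.82  318.09] F niche [-0.26  0.96 -2.94]
[ 0.16  0.08 -2.73]
[-0.12  0.79 -2.71]
[ 0.15 -0.24 -2.22]
[-0.15  0.28 -3.02]
```

View pics/w5.png

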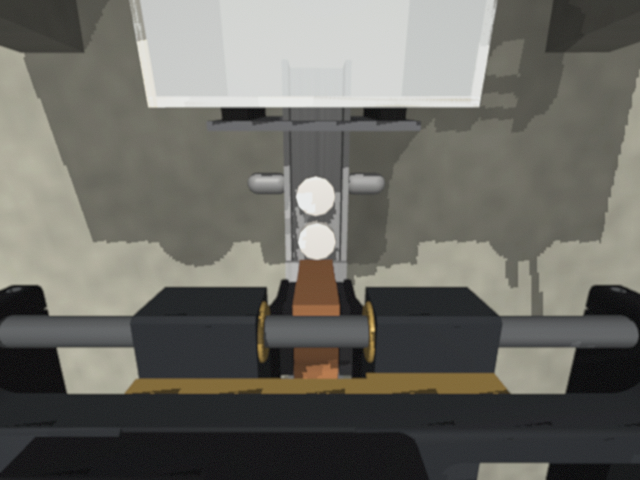

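The nose is inside the opening and well centred: the frame spans columns 211–420 and the channel 283–349. The lugs at row 183 are still short of the frame at row 126. I'll creep forward.

>>> carry_out([
  [0.0005,0.003,0,0,1],
  [0.001,0.006,0,0,1],
  [0.0012,0.009,0,0,1],
  [0.0016,0.012,0,0,1],
  [0.002,0.0145,0,0,1],
  [0.0023,0.0168,0,0,1],
  [0.0023,0.0168,0,0,1],
  [0.0023,0.0168,0,0,1],
])

```text
time_s: 10.1
tool_pos: [0.5377, 0.0235, 0.3181]
tool_rot: [180.0, -0.0, -7.9]
force: [-0.3, -0.0, -2.8]
grip_width: 0.0178
```

```bash
cat >> h.py <<'E'
def avg(n=3):
    f=[];p=[]
    for i in range(n):
        o=env.get_obs();f.append(N@np.array(o['force']));p.append(N@(np.array(o['tool_pos'])-O)*1000); 
        env.read_camera('side')
    print('t',o['time_s'],'F',np.mean(f,0).round(2),'pos',np.mean(p,0).round(2),'rot',np.round(o['tool_rot'],2),'tq',(N@np.array(o['wrist_torque'])).round(3))
E
python3 - <<'E'
from h import *
avg(); im,d=snap('wrist','w6')
P=cloud('wrist',d,env.get_calibration('wrist')['T_tool_cam'])*1000
cv2.imwrite('pics/w6z.png',cv2.resize(im[80:220,200:440,::-1],None,fx=3,fy=3))
for u in (230,250,370,390): print(u,P[100:200:6,u].round(0).tolist())
E
```

```text
t 10.2 F [-0.17 -0.24 -2.75] pos [-88.71  -0.77 318.08] rot [ 1.7999e+02 -1.0000e-02 -7.9200e+00] tq [0.009 0.129 0.064]
230 [[-36.0, -94.0, 173.0], [-36.0, -92.0, 174.0], [-36.0, -89.0, 173.0], [-37.0, -87.0, 174.0], [-37.0, -84.0, 174.0], [-37.0, -82.0, 174.0], [-37.0, -80.0, 174.0], [-37.0, -77.0, 174.0], [-38.0, -75.0, 175.0], [-40.0, -72.0, 184.0], [-40.0, -69.0, 184.0], [-40.0, -67.0, 183.0], [-74.0, -56.0, 317.0], [-74.0, -51.0, 319.0], [-74.0, -46.0, 317.0], [-75.0, -41.0, 319.0], [-75.0, -36.0, 318.0]]
250 [[-28.0, -94.0, 173.0], [-28.0, -91.0, 173.0], [-28.0, -89.0, 174.0], [-28.0, -87.0, 174.0], [-28.0, -84.0, 173.0], [-28.0, -82.0, 174.0], [-29.0, -80.0, 175.0], [-29.0, -77.0, 175.0], [-29.0, -75.0, 175.0], [-31.0, -72.0, 187.0], [-31.0, -69.0, 182.0], [-31.0, -67.0, 181.0], [-57.0, -56.0, 319.0], [-36.0, -59.0, 208.0], [-36.0, -56.0, 208.0], [-57.0, -41.0, 318.0], [-57.0, -36.0, 317.0]]
370 [[22.0, -94.0, 173.0], [22.0, -91.0, 173.0], [23.0, -89.0, 174.0], [22.0, -87.0, 172.0], [23.0, -84.0, 173.0], [23.0, -82.0, 174.0], [23.0, -79.0, 174.0], [23.0, -77.0, 175.0], [23.0, -74.0, 175.0], [28.0, -72.0, 203.0], [25.0, -69.0, 183.0], [25.0, -66.0, 183.0], [29.0, -62.0, 212.0], [29.0, -59.0, 207.0], [29.0, -56.0, 206.0], [29.0, -53.0, 206.0], [47.0, -35.0, 319.0]]
390 [[31.0, -94.0, 173.0], [31.0, -91.0, 172.0], [31.0, -89.0, 173.0], [31.0, -87.0, 173.0], [31.0, -84.0, 174.0], [32.0, -82.0, 175.0], [32.0, -79.0, 174.0], [32.0, -77.0, 175.0], [32.0, -74.0, 175.0], [35.0, -72.0, 186.0], [34.0, -69.0, 181.0], [34.0, -67.0, 181.0], [63.0, -56.0, 319.0], [64.0, -51.0, 320.0], [63.0, -46.0, 316.0], [64.0, -41.0, 317.0], [64.0, -35.0, 317.0]]
```

View pics/w6z.png

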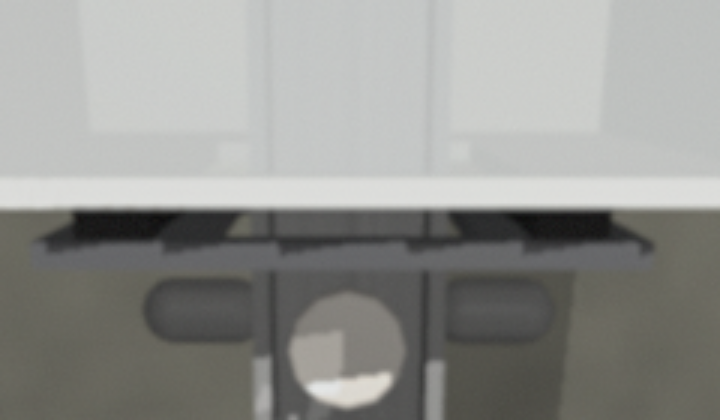

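The lugs are about 5–7 mm from the frame, and the baseline Fx is about -0.15 N.

>>> carry_out([
  [0.0002,0.0015,0,0,1],
  [0.0004,0.003,0,0,1],
  [0.0006,0.0045,0,0,1],
  [0.0006,0.0045,0,0,1],
])

```text
time_s: 10.7
tool_pos: [0.5383, 0.0284, 0.3181]
tool_rot: [-180.0, -0.0, -7.9]
force: [0.5, -0.2, -2.1]
grip_width: 0.0176
```

```bash
python3 -c "
from h import *
avg()"
```

```text
t 10.8 F [-0.1  -0.53 -2.15] pos [-83.81  -0.73 318.07] rot [ 1.7999e+02 -1.0000e-02 -7.8900e+00] tq [0.063 0.068 0.03 ]
```

>>> carry_out([
  [0.0001,0.0005,0,0,1],
  [0.0001,0.001,0,0,1],
  [0.0001,0.001,0,0,1],
])

```text
time_s: 11.15
tool_pos: [0.5384, 0.0291, 0.3181]
tool_rot: [180.0, -0.0, -7.9]
force: [0.5, -0.5, -2.2]
grip_width: 0.0173
```

```bash
python3 -c "
from h import *
avg()"
```

```text
t 11.25 F [ 0.14 -0.41 -2.41] pos [-83.    -0.69 318.07] rot [180.   -0.   -7.9] tq [ 0.053  0.087 -0.046]
```

>>> carry_out([
  [0.0001,0.0005,0,0,1],
  [0.0001,0.001,0,0,1],
  [0.0001,0.001,0,0,1],
])

```text
time_s: 11.6
tool_pos: [0.5385, 0.0299, 0.3181]
tool_rot: [180.0, -0.0, -7.9]
force: [-0.8, -1.0, -3.1]
grip_width: 0.0179
```

```bash
python3 -c "
from h import *
avg()"
```

```text
t 11.7 F [-0.44  0.16 -2.77] pos [-82.16  -0.7  318.1 ] rot [ 1.7998e+02 -1.0000e-02 -7.9000e+00] tq [ 0.012  0.244 -0.01 ]
```

>>> carry_out([
  [0.0001,0.0005,0,0,1],
  [0.0001,0.0008,0,0,1],
  [0.0001,0.0008,0,0,1],
])

```text
time_s: 12.05
tool_pos: [0.5386, 0.0304, 0.3181]
tool_rot: [180.0, -0.0, -7.9]
force: [0.0, -2.4, -1.7]
grip_width: 0.0179
```

```bash
python3 -c "
from h import *
avg()"
```

```text
t 12.15 F [-2.67 -0.33 -2.11] pos [-81.66  -0.73 318.12] rot [ 1.7996e+02 -1.0000e-02 -7.9100e+00] tq [0.011 0.718 0.026]
```

Contact reads about 2.5 N. I'll press a little more and hold.

>>> carry_out([
  [0.0001,0.0004,0,0,1],
  [0.0001,0.0006,0,0,1],
  [0.0001,0.0006,0,0,1],
  [0.0001,0.0006,0,0,1],
])

```text
time_s: 12.6
tool_pos: [0.5387, 0.0309, 0.3181]
tool_rot: [180.0, -0.0, -7.9]
force: [-0.5, -4.7, -1.8]
grip_width: 0.0178
```

```bash
python3 -c "
from h import *
avg(4)
im,d=snap('wrist','w7')
P=cloud('wrist',d,env.get_calibration('wrist')['T_tool_cam'])*1000
m=(P[...,2]>195)&(P[...,2]<235)&(d>0)&(np.abs(P[...,0])<12)&(P[...,1]<-20)
for y in range(-65,-20,10):
    s=P[m&(P[...,1]>y)&(P[...,1]<y+10)]
    if len(s): print(y,len(s),np.percentile(s[:,2],[5,50,95]).round(1))
"
```

```text
t 12.75 F [-4.75  0.13 -1.19] pos [-81.07  -0.74 318.13] rot [ 1.7996e+02 -1.0000e-02 -7.9200e+00] tq [0.08  1.345 0.053]
-65 311 [207.8 219.9 221.1]
-55 759 [207.1 208.1 220. ]
-45 558 [207.3 218.5 221. ]
-35 834 [207.2 209.  220.7]
-25 335 [207.  208.2 219.8]
```

The chute is pressed at about 4.7 N and still level. The arm can't pitch, so the chute has to pivot in the fingers. I'll lighten the grip in place, then move the fin along the arc about the lug axis.

>>> carry_out([
  [0,0,0,0,1],
  [0,0,0,0,1],
  [0,0,0,0,1],
  [0,0,0,0,1],
], grip_force=20)

```text
time_s: 13.25
tool_pos: [0.5387, 0.031, 0.3181]
tool_rot: [180.0, -0.0, -7.9]
force: [-0.3, -4.8, -0.8]
grip_width: 0.0181
```

```bash
python3 -c "
from h import *
avg(3)"
```

```text
t 13.35 F [-5.4  -0.17 -1.07] pos [-81.03  -0.74 318.08] rot [ 1.7996e+02 -1.0000e-02 -7.9100e+00] tq [ 0.068  1.361 -0.008]
```

>>> carry_out([
  [0,0,0,0,1],
  [0,0,0,0,1],
  [0,0,0,0,1],
], grip_force=12)

```text
time_s: 13.7
tool_pos: [0.5387, 0.031, 0.3181]
tool_rot: [180.0, -0.0, -7.9]
force: [-0.3, -4.7, -1.1]
grip_width: 0.0181
```

```bash
python3 -c "
from h import *
avg(3)"
```

```text
t 13.8 F [-5.18 -0.27 -1.11] pos [-81.03  -0.73 318.07] rot [ 1.7996e+02 -1.0000e-02 -7.9200e+00] tq [-0.033  1.404  0.023]
```

>>> carry_out([
  [0,0,0,0,1],
  [0,0,0,0,1],
  [0,0,0,0,1],
], grip_force=8)

```text
time_s: 14.15
tool_pos: [0.5387, 0.0312, 0.3181]
tool_rot: [180.0, -0.0, -7.9]
force: [-0.2, -4.9, -0.7]
grip_width: 0.0179
```

```bash
python3 -c "
from h import *
avg(3)"
```

```text
t 14.25 F [-5.15 -0.34 -1.24] pos [-80.88  -0.74 318.07] rot [ 1.7997e+02 -1.0000e-02 -7.9100e+00] tq [0.052 1.341 0.015]
```

>>> carry_out([
  [0.0001,0.0005,0.0005,0,1],
  [0.0001,0.0007,0.0008,0,1],
  [0.0001,0.0007,0.0008,0,1],
])

```text
time_s: 14.6
tool_pos: [0.5388, 0.032, 0.3189]
tool_rot: [180.0, -0.0, -7.9]
force: [-1.0, -5.8, -0.6]
grip_width: 0.0177
```

```bash
python3 -c "
from h import *
avg(3)"
```

```text
t 14.7 F [-5.37 -0.37 -0.63] pos [-80.12  -0.74 318.92] rot [ 1.7998e+02 -1.0000e-02 -7.9100e+00] tq [ 0.03   1.343 -0.004]
```

>>> carry_out([
  [0.0001,0.001,0.001,0,1],
  [0.0003,0.002,0.002,0,1],
  [0.0004,0.003,0.003,0,1],
  [0.0005,0.0038,0.004,0,1],
  [0.0005,0.0038,0.004,0,1],
])

```text
time_s: 15.25
tool_pos: [0.5393, 0.036, 0.323]
tool_rot: [-180.0, -0.0, -7.9]
force: [-0.4, -5.1, -0.9]
grip_width: 0.0179
```

```bash
cat >> h.py <<'E'
def tilt(f):
    im,d=snap('wrist',f)
    P=cloud('wrist',d,env.get_calibration('wrist')['T_tool_cam'])*1000
    # lug tops: two strips beside channel; wall tops
    hsv=cv2.cvtColor(im,cv2.COLOR_RGB2HSV)
    m=(np.abs(np.abs(P[...,0])-15.5)<1.2)&(P[...,1]<-22)&(P[...,1]>-64)&(P[...,2]>185)&(P[...,2]<250)&(d>0)
    s=P[m]; b=[]
    for y in range(-64,-22,3):
        q=s[(s[:,1]>=y)&(s[:,1]<y+3)]
        if len(q)>4: b.append((y+1.5,np.percentile(q[:,2],15)))
    b=np.array(b); p=np.polyfit(-b[:,0],b[:,1],1)
    print('wall-top slope rad',np.arctan(p[0]).round(3),'z at y=-30',np.polyval(p,30).round(1), b[:,1].round(1).tolist())
    return im
E
python3 -c "
from h import *
avg(3);tilt('w8')"
```

```text
t 15.35 F [-4.53 -0.65 -1.18] pos [-76.06  -0.71 322.98] rot [-1.7999e+02 -2.0000e-02 -7.9000e+00] tq [-0.117  1.188  0.026]
wall-top slope rad -0.259 z at y=-30 206.1 [207.8, 186.5, 186.2, 207.0, 206.8, 206.4, 206.7, 206.2, 205.9, 205.4, 205.4, 205.0, 204.8]
```

View pics/w8.png

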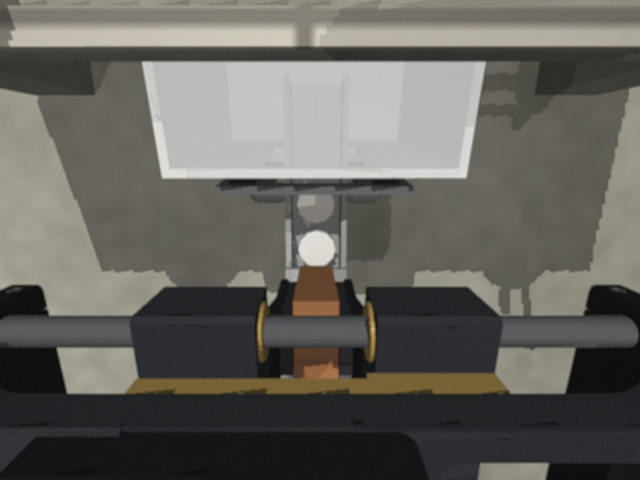

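It is pivoting about the lugs as hoped: the tilt is about 0.09 rad and the force 4.5 N. The wrist picture shows the lugs on the frame at row 187. I'll continue along the arc.

>>> carry_out([
  [0.0002,0.0014,0.0012,0,1],
  [0.0004,0.0028,0.0024,0,1],
  [0.0006,0.0042,0.0036,0,1],
  [0.0008,0.0055,0.0048,0,1],
  [0.0008,0.0055,0.0048,0,1],
])

```text
time_s: 15.95
tool_pos: [0.5401, 0.0419, 0.3279]
tool_rot: [-180.0, -0.0, -7.9]
force: [1.0, -4.0, -1.1]
grip_width: 0.0175
```

```bash
sed -i 's/P\[...,2\]>185/P[...,2]>197/; s/b=np.array(b); p=/b=np.array(b); b=b[b[:,0]>-56]; p=/' h.py; python3 -c "
from h import *
avg(3);tilt('w9')"
```

```text
t 16.05 F [-3.69 -0.84 -1.48] pos [-70.11  -0.64 327.76] rot [-179.97   -0.     -7.88] tq [-0.071  0.938 -0.003]
wall-top slope rad -0.019 z at y=-30 209.3 [213.1, 199.1, 211.9, 211.4, 210.8, 210.1, 209.6, 209.1, 208.3, 208.1]
```

>>> carry_out([
  [0.0002,0.0015,0.0011,0,1],
  [0.0004,0.003,0.0022,0,1],
  [0.0006,0.0046,0.0032,0,1],
  [0.0008,0.0062,0.0042,0,1],
  [0.001,0.0078,0.0052,0,1],
  [0.0013,0.0094,0.0061,0,1],
  [0.0015,0.011,0.007,0,1],
  [0.0018,0.0127,0.0078,0,1],
  [0.0018,0.0127,0.0078,0,1],
])

```text
time_s: 17.05
tool_pos: [0.5418, 0.0546, 0.3355]
tool_rot: [-180.0, 0.0, -7.9]
force: [-0.9, -3.7, -1.8]
grip_width: 0.018
```

```bash
python3 -c "
from h import *
avg(3);tilt('w10')"
```

```text
t 17.15 F [-3.4   0.14 -2.08] pos [-57.33  -0.67 335.49] rot [-179.98    0.     -7.88] tq [ 0.025  0.838 -0.03 ]
wall-top slope rad -0.951 z at y=-30 210.6 [199.2, 198.8, 217.5, 217.1, 215.6]
```

View pics/w10.png

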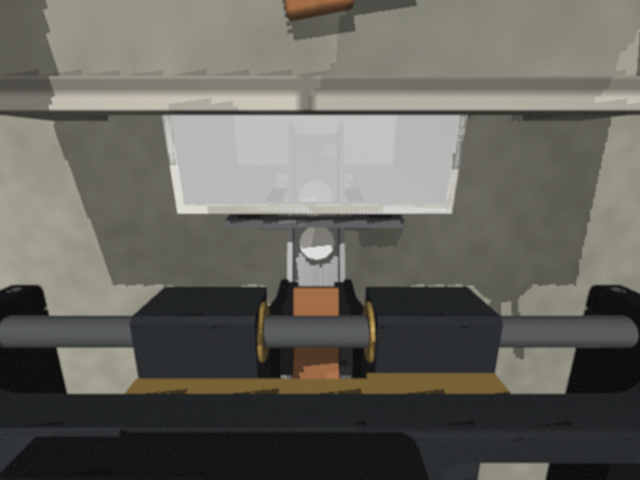

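The tilt is about 0.38 rad at 3.3 N, and the tablets have begun to slide; one is at (316,190) through the bin's top. I'll go on.

>>> carry_out([
  [0.0002,0.0017,0.0008,0,1],
  [0.0005,0.0034,0.0016,0,1],
  [0.0007,0.0051,0.0023,0,1],
  [0.0009,0.0068,0.003,0,1],
  [0.0009,0.0068,0.003,0,1],
  [0.0009,0.0068,0.003,0,1],
])

```text
time_s: 17.85
tool_pos: [0.5428, 0.0612, 0.3385]
tool_rot: [-180.0, -0.0, -7.9]
force: [-0.8, -2.9, -1.3]
grip_width: 0.0176
```

```bash
python3 -c "
from h import *
avg(3);snap('scene','c11')"
```

```text
t 17.95 F [-2.53  0.07 -1.47] pos [-50.58  -0.68 338.51] rot [-1.7997e+02 -1.0000e-02 -7.8900e+00] tq [ 0.074  0.676 -0.034]
```

View pics/c11.png

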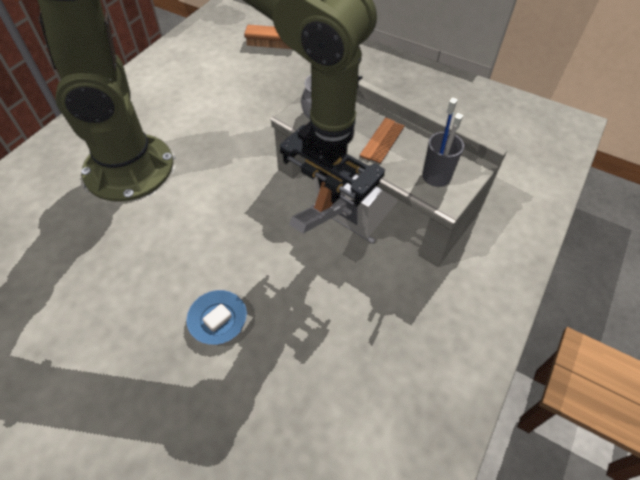

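>>> carry_out([
  [0.0002,0.0015,0.0005,0,1],
  [0.0004,0.003,0.001,0,1],
  [0.0006,0.0045,0.0014,0,1],
  [0.0006,0.0045,0.0014,0,1],
  [0.0006,0.0045,0.0014,0,1],
  [0.0006,0.0045,0.0014,0,1],
])

```text
time_s: 18.65
tool_pos: [0.5434, 0.0655, 0.3399]
tool_rot: [-180.0, -0.0, -7.9]
force: [-0.2, -2.6, -2.6]
grip_width: 0.0183
```

```bash
python3 -c "
from h import *
avg(3);snap('wrist','w12');im,d=snap('scene','c12');im2,d=snap('side','s12')
cv2.imwrite('pics/c12z.png',cv2.resize(im[130:270,260:400,::-1],None,fx=4.2,fy=4.2))"
```

```text
t 18.75 F [-2.62  0.02 -1.66] pos [-46.24  -0.7  339.91] rot [-1.7999e+02 -1.0000e-02 -7.8900e+00] tq [0.039 0.831 0.012]
```

View pics/c12z.png

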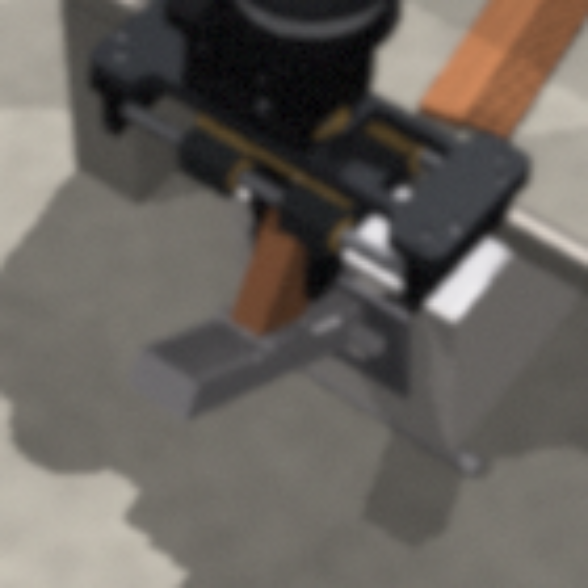

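View pics/w12.png

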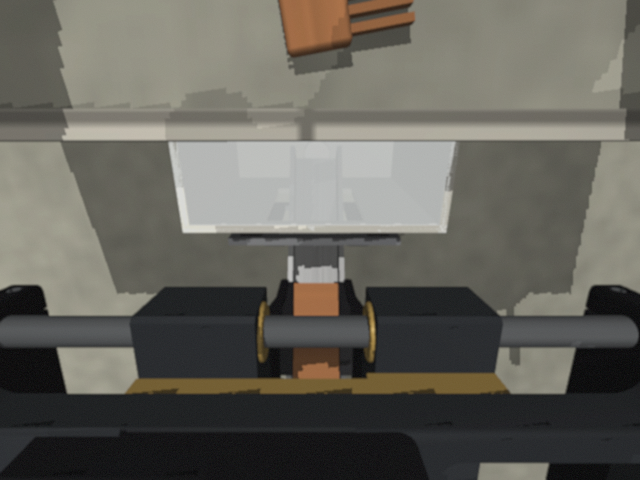

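The back of the channel (c12z, around (220,355)) is empty. The wrist view shows no tablet in the channel, around (316,265) or through the bin's top. I'll verify the tilt numerically before withdrawing.

```bash
python3 - <<'E'
from h import *
d=np.load('/tmp/c12.npz')['d'];P=(cloud('scene',d)-O)@N.T*1000
m=(np.abs(P[...,1])<19)&(P[...,0]<-50)&(P[...,0]>-190)&(P[...,2]>60)&(P[...,2]<190)&(d>0)
s=P[m];
for x in range(-160,-50,8):
    q=s[(s[:,0]>=x)&(s[:,0]<x+8)]
    if len(q): print(x+4,len(q),'z',np.percentile(q[:,2],[3,50,97]).round(0), 'side wall',np.percentile(q[q[:,1]<-15][:,2],[5,95]).round(1) if (q[:,1]<-15).sum()>3 else '')
E
```

```text
-156 24 z [164. 167. 173.] side wall [166.6 174.7]
-148 130 z [166. 175. 182.] side wall [165.1 180.8]
-140 49 z [159. 180. 184.] side wall [158.7 179.6]
-132 37 z [155. 170. 178.] side wall [155.3 177.7]
-124 47 z [151. 162. 172.] side wall [152.4 170.9]
-116 58 z [146. 153. 168.] side wall [146.4 168.2]
-108 58 z [141. 149. 164.] side wall [144.8 164.9]
-100 53 z [135. 144. 160.] side wall [137.1 159.3]
-92 84 z [131. 150. 160.] side wall [131.7 156.8]
-84 134 z [127. 157. 174.] side wall [127.5 154.1]
-76 131 z [123. 172. 187.] side wall [122.  150.2]
-68 83 z [120. 160. 190.] side wall [119.4 144.5]
-60 102 z [119. 165. 189.] side wall [117.3 185.1]
-52 32 z [111. 144. 185.] side wall [111.3 174.8]
```

The measured tilt is about 0.48 rad. I'll tip a little farther to about 0.54 and hold, so nothing stays behind.

>>> carry_out([
  [0.0002,0.0015,0.0005,0,1],
  [0.0004,0.003,0.001,0,1],
  [0.0006,0.0045,0.0015,0,1],
  [0.0006,0.0045,0.0015,0,1],
  [0.0006,0.0045,0.0015,0,1],
  [0.0006,0.0045,0.0015,0,1],
  [0.0006,0.0045,0.0015,0,1],
  [0.0006,0.0045,0.0015,0,1],
])

```text
time_s: 19.75
tool_pos: [0.544, 0.0701, 0.3414]
tool_rot: [-180.0, -0.0, -7.9]
force: [-0.4, -3.3, -1.5]
grip_width: 0.0177
```

```bash
python3 - <<'E'
from h import *
avg(3);im,d=snap('scene','c13');P=(cloud('scene',d)-O)@N.T*1000
m=(P[...,1]<-14)&(P[...,1]>-20)&(P[...,0]<-65)&(P[...,0]>-145)&(P[...,2]>60)&(P[...,2]<190)&(d>0)
s=P[m];r=[]
for x in range(-140,-66,8):
    q=s[(s[:,0]>=x)&(s[:,0]<x+8)]
    if len(q)>5: r.append((x+4,*np.percentile(q[:,2],[5,95])))
r=np.array(r);print(np.arctan(np.polyfit(r[:,0],r[:,1],1)[0]),np.arctan(np.polyfit(r[:,0],r[:,2],1)[0]))
im,_=snap('wrist','w13');cv2.imwrite('pics/w13z.png',cv2.resize(im[120:300,160:480,::-1],None,fx=2.4,fy=2.4))
E
```

```text
t 19.85 F [-2.91 -0.24 -1.53] pos [-41.65  -0.67 341.39] rot [-1.7999e+02 -1.0000e-02 -7.8900e+00] tq [-0.108  0.648 -0.05 ]
-0.5581604167327785 -0.5245573452099327
```

View pics/w13z.png

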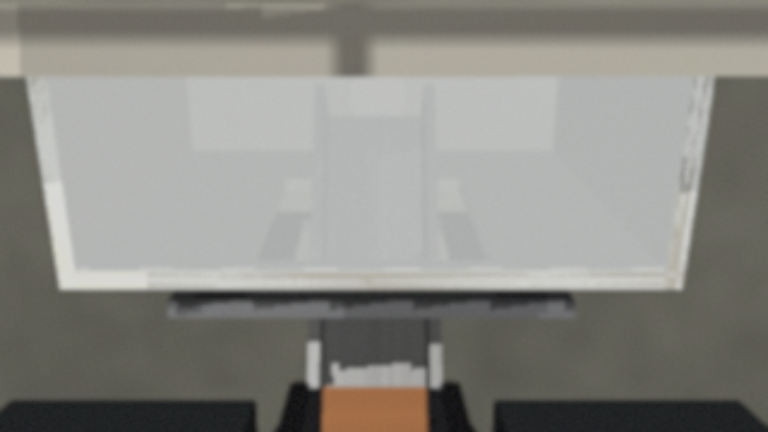

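A lighter patch shows near the nose at about (316,160) in the full wrist picture. I'll check where the nose tip projects.

```bash
python3 - <<'E'
from h import *
o=env.get_obs();c=env.get_calibration('wrist');W=np.linalg.inv(Tw(o)@c['T_tool_cam'])
def pr(p):
    w=O+N.T@(np.array(p)/1000);q=W@np.r_[w,1];u=c['K']@(q[:3]/q[2]);return u[:2].round(0)
t=.54;ct,s=np.cos(t),np.sin(t)
g=N@(np.array(o['tool_pos'])-O)*1000;G=np.array([g[0],g[2]-164])
# chute coords rel grip (fwd a, up b): lug (56,-48)
f=lambda a,b:(G[0]+a*ct+b*s, G[1]-a*s+b*ct)
for n,a,b in [('lug',56,-48),('nose floor',116,-56),('nose walltop',116,-39)]:
    x,z=f(a,b);print(n,round(x,1),round(z,1),[pr((x,y,z)) for y in (-15,0,15)])
z_=np.load('/tmp/w13.npz');im,d=z_['im'],z_['d'];P=(cloud('wrist',d,Tw(o)@c['T_tool_cam'])-O)@N.T*1000
for v in range(150,250,8): print(v,P[v,316].round(0),im[v,316],im[v,270],im[v,300])
cv2.imwrite('pics/w13e.png',cv2.resize(cv2.createCLAHE(6,(4,4)).apply(cv2.cvtColor(im,cv2.COLOR_RGB2GRAY)[150:245,160:480]),None,fx=2.4,fy=4))
E
```

```text
lug -18.3 107.4 [array([339., 231.]), array([315., 232.]), array([292., 232.])]
nose floor 29.0 69.7 [array([336., 155.]), array([315., 155.]), array([294., 155.])]
nose walltop 37.8 84.3 [array([338., 141.]), array([315., 141.]), array([293., 141.])]
150 [ 32.  -1. 173.] [166 162 151] [172 167 156] [137 133 125]
158 [ 28.  -1. 149.] [190 192 191] [190 192 189] [189 191 187]
166 [ 24.  -1. 147.] [190 192 191] [189 190 188] [189 191 189]
174 [ 20.  -1. 147.] [179 181 180] [189 190 188] [180 182 181]
182 [ 16.  -0. 146.] [182 184 183] [185 187 184] [180 183 182]
190 [ 12.  -0. 146.] [184 185 184] [179 180 179] [180 182 181]
198 [  8.  -0. 146.] [182 183 182] [180 182 180] [182 183 183]
206 [  4.  -0. 145.] [181 183 182] [180 181 180] [180 183 182]
214 [ -0.  -0. 145.] [183 185 183] [180 183 181] [181 183 182]
222 [ -5.  -0. 144.] [183 185 184] [173 175 174] [181 183 182]
230 [ -9.  -0. 144.] [180 181 180] [182 183 181] [182 185 183]
238 [-13.  -0. 144.] [186 184 174] [202 202 197] [194 193 187]
246 [-20.  -0. 136.] [77 78 78] [69 69 70] [70 70 71]
```

View pics/w13e.png

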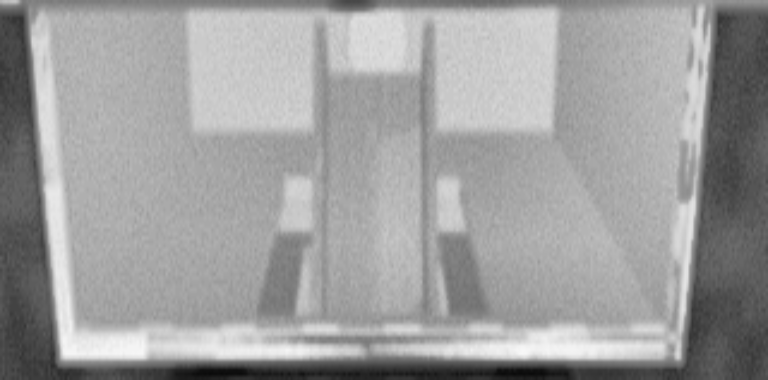

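The enhanced view shows the channel floor bare down to the nose edge, with a tablet lying on the bin floor beyond it at (378,40). The chute is empty. I'll firm the grip and withdraw along the channel axis, back and up.

>>> carry_out([
  [-0.0004,-0.003,0.0015,0,1],
  [-0.0008,-0.006,0.0036,0,1],
  [-0.0015,-0.011,0.0066,0,1],
  [-0.0023,-0.017,0.0102,0,1],
  [-0.0033,-0.024,0.0144,0,1],
  [-0.0043,-0.031,0.0186,0,1],
  [-0.0054,-0.039,0.0234,0,1],
  [-0.0065,-0.047,0.0282,0,1],
  [-0.0076,-0.055,0.033,0,1],
  [-0.0087,-0.063,0.0378,0,1],
  [-0.0099,-0.072,0.0432,0,1],
  [-0.0112,-0.081,0.0486,0,1],
  [-0.0124,-0.09,0.052,0,1],
  [-0.0124,-0.09,0.052,0,1],
], grip_force=15)

```text
time_s: 21.4
tool_pos: [0.5315, -0.022, 0.3941]
tool_rot: [180.0, -0.1, -8.0]
force: [-0.2, 0.6, -1.6]
grip_width: 0.0179
```

```bash
python3 - <<'E'
from h import *
avg(2);im,d=snap('scene','c14')
im2,_=snap('wrist','w14');cv2.imwrite('pics/c14z.png',cv2.resize(im[120:330,200:450,::-1],None,fx=2.8,fy=2.8))
E
```

```text
t 21.45 F [ 0.7   0.49 -2.02] pos [-134.02   -0.84  393.93] rot [-1.7998e+02 -4.0000e-02 -7.9800e+00] tq [0.053 0.015 0.045]
```

View pics/c14z.png

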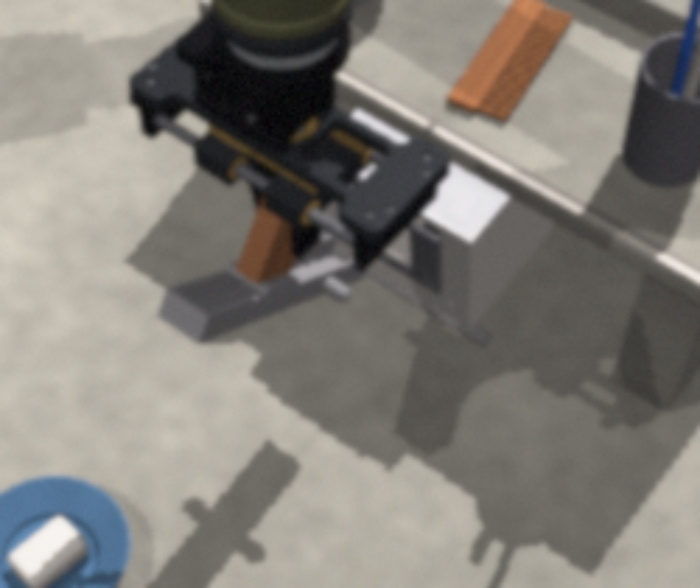

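View pics/w14.png

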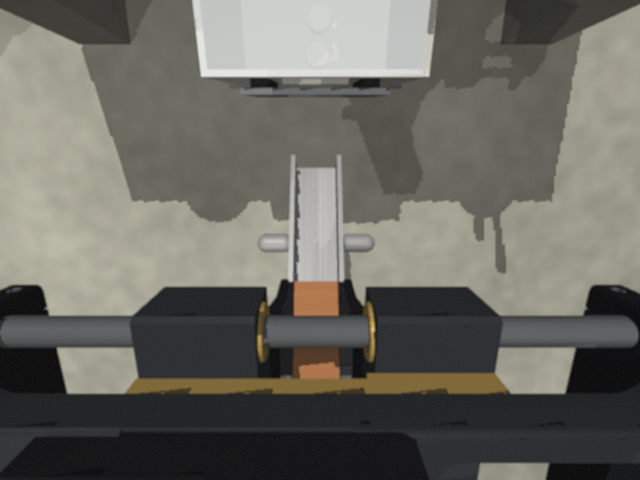

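The chute is clear of the bin and empty. The wrist view shows tablets through the lid at (319,18) and (318,52). I'll carry it to open surface and keep it near its start, away from the saucer.

>>> carry_out([
  [-0.001,-0.008,0,0,1],
  [0.002,-0.02,0,0,1],
  [0.01,-0.035,0,0,1],
  [0.02,-0.05,0,0,1],
  [0.03,-0.065,-0.005,0,1],
  [0.04,-0.08,-0.012,0,1],
  [0.05,-0.095,-0.02,0,1],
  [0.06,-0.11,-0.03,0,1],
  [0.07,-0.125,-0.04,0,1],
  [0.08,-0.14,-0.05,0,1],
  [0.09,-0.155,-0.06,0,1],
  [0.1,-0.168,-0.07,0,1],
  [0.106,-0.176,-0.08,0,1],
  [0.108,-0.178,-0.084,0,1],
  [0.108,-0.178,-0.084,0,1],
  [0.108,-0.178,-0.084,0,1],
])

```text
time_s: 23.2
tool_pos: [0.6396, -0.1975, 0.3096]
tool_rot: [-180.0, -0.0, -7.9]
force: [1.4, 0.3, -1.5]
grip_width: 0.0178
```

```bash
python3 - <<'E'
from h import *
nst();im,d=snap('wrist','w15')
c=env.get_calibration('wrist');P=cloud('wrist',d,c['T_tool_cam'])*1000
m=(np.abs(P[...,0])<10)&(P[...,1]<-20)&(P[...,1]>-110)&(P[...,2]>180)&(P[...,2]<285)&(d>0)
for y in range(-110,-20,8):
    s=P[m&(P[...,1]>=y)&(P[...,1]<y+8)]
    if len(s)>5: print(y+4,len(s),np.median(s[:,2]).round(1))
im,_=snap('scene','c15');cv2.imwrite('pics/c15z.png',cv2.resize(im[220:430,200:450,::-1],None,fx=2.8,fy=2.8))
E
```

```text
{'time_s': 23.2, 'tool_pos': [0.6396, -0.1975, 0.3096], 'tool_rot': [-179.9691, -0.0016, -7.8552], 'force': [1.423, 0.3034, -1.5421], 'wrist_torque': [-0.0609, 0.0931, -0.0318], 'grip_width': 0.0178, 'qpos': [-15.9704, 28.5271, 41.8559, 88.1383, -19.7376, 70.9241, 21.0707]}
niche TCP [-293.64 -131.89  309.62] F niche [ 0.49 -1.37 -1.54]
-58 305 271.7
-50 334 266.7
-42 352 261.3
-34 348 256.2
-26 375 251.0
-18 103 247.7
```

View pics/c15z.png

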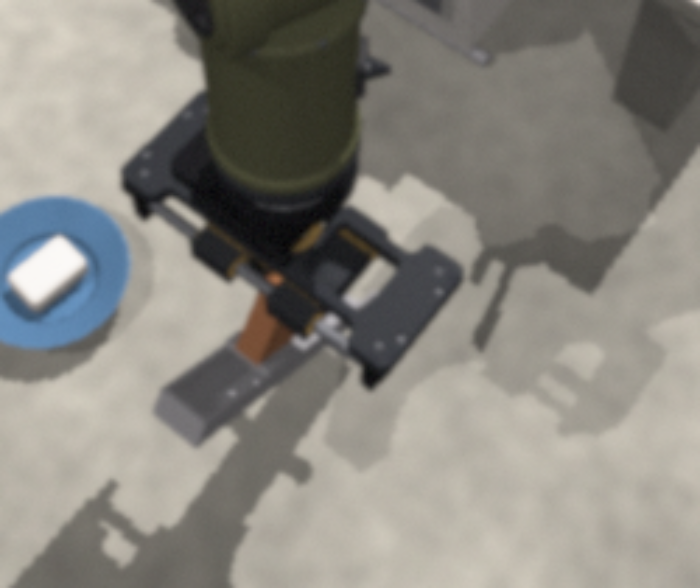

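The tilt is 0.574 rad and the nose is 30 mm above the surface. I'll lower it to near touch with a light grip, then follow the arc about the nose tip to level it.

>>> carry_out([
  [0,0,-0.005,0,1],
  [0,0,-0.013,0,1],
  [0,0,-0.021,0,1],
  [0,0,-0.026,0,1],
  [0,0,-0.028,0,1],
  [-0.0005,-0.004,-0.033,0,1],
  [-0.001,-0.008,-0.038,0,1],
  [-0.002,-0.013,-0.042,0,1],
  [-0.0025,-0.018,-0.046,0,1],
  [-0.0025,-0.018,-0.046,0,1],
], grip_force=6)

```text
time_s: 24.3
tool_pos: [0.6365, -0.2174, 0.2628]
tool_rot: [180.0, 0.0, -8.0]
force: [-0.8, 0.6, -1.0]
grip_width: 0.018
```

```bash
cat >> h.py <<'E'
def fl(f):
    im,d=snap('wrist',f);c=env.get_calibration('wrist');P=cloud('wrist',d,c['T_tool_cam'])*1000
    m=(np.abs(P[...,0])<10)&(P[...,1]<-24)&(P[...,1]>-64)&(P[...,2]>180)&(P[...,2]<285)&(d>0)
    r=[]
    for y in range(-64,-24,8):
        s=P[m&(P[...,1]>=y)&(P[...,1]<y+8)]
        if len(s)>5:r.append((y+4,np.median(s[:,2])))
    r=np.array(r);p=np.polyfit(-r[:,0],r[:,1],1);print('tilt',np.arctan(p[0]).round(3),r[:,1].round(1).tolist())
E
python3 -c "
from h import *
avg(2);fl('w16')"
```

```text
t 24.35 F [ 0.42  0.71 -1.65] pos [-313.3  -131.65  262.82] rot [-1.7998e+02  5.0000e-02 -7.9600e+00] tq [ 0.022  0.144 -0.034]
tilt 0.394 [251.8, 248.5, 245.3, 241.9, 238.5]
```

That worked: the tilt is down to 0.394 rad with little force. I'll continue.

>>> carry_out([
  [-0.0006,-0.005,-0.004,0,1],
  [-0.0013,-0.0095,-0.0088,0,1],
  [-0.002,-0.014,-0.0138,0,1],
  [-0.0025,-0.018,-0.0187,0,1],
  [-0.003,-0.022,-0.024,0,1],
  [-0.0036,-0.0257,-0.029,0,1],
  [-0.004,-0.029,-0.0345,0,1],
  [-0.0044,-0.032,-0.039,0,1],
  [-0.0044,-0.032,-0.039,0,1],
  [-0.0044,-0.032,-0.039,0,1],
])

```text
time_s: 25.45
tool_pos: [0.6326, -0.2483, 0.2243]
tool_rot: [180.0, -0.0, -7.9]
force: [-1.1, 1.0, -1.7]
grip_width: 0.0178
```

```bash
python3 -c "
from h import *
avg(2);fl('w17')"
```

```text
t 25.5 F [ 0.18  0.65 -1.33] pos [-344.86 -131.95  224.27] rot [179.97  -0.    -7.89] tq [0.064 0.047 0.043]
tilt 0.001 [221.2, 221.2, 221.1, 221.2, 221.1]
```

The chute is level, with its floor 3 mm above the surface. I'll release it and retreat upward.

>>> carry_out([
  [0,0,0,0,0.4],
  [0,0,0,0,0],
  [0,0,0,0,-0.5],
  [0,0,0,0,-1],
  [0,0,0,0,-1],
  [0,0,0,0,-1],
  [0,0,0,0,-1],
  [0,0,0.01,0,-1],
  [0,0,0.03,0,-1],
  [0,0,0.06,0,-1],
  [0,0,0.1,0,-1],
  [0,0,0.14,0,-1],
  [0,0,0.18,0,-1],
  [0,0,0.2,0,-1],
  [0,0,0.2,0,-1],
  [0,0,0.2,0,-1],
])

```text
time_s: 27.2
tool_pos: [0.6325, -0.2482, 0.4248]
tool_rot: [-180.0, -0.0, -7.9]
force: [-0.7, 0.3, -0.5]
grip_width: 0.087
```

```bash
python3 - <<'E'
from h import *
o=st();im,d=snap('wrist','w18');c=env.get_calibration('wrist');P=cloud('wrist',d,Tw(o)@c['T_tool_cam'])
im2,d2=snap('scene','c18');Q=cloud('scene',d2)
g=N@0 if False else None
# chute wall tops heights along axis
q=(P-np.array(o['tool_pos'])*[1,1,0])@N.T*1000
m=(np.abs(q[...,1])<18)&(q[...,0]>-10)&(q[...,0]<125)&(d>0)&(q[...,2]<40)
for x in range(20,120,15):
    s=q[m&(q[...,0]>=x)&(q[...,0]<x+15)]
    if len(s): print(x,np.percentile(s[:,2],[5,50,97]).round(1))
hsv=cv2.cvtColor(im2,cv2.COLOR_RGB2HSV)
sau=Q[cv2.inRange(hsv,(95,100,30),(120,255,255))>0];sau=sau[(sau[:,2]<.05)&(sau[:,1]<.3)];print('saucer',cv2.minEnclosingCircle((sau[:,:2]*1000).astype(np.float32)))
E
```

```text
{'time_s': 27.2, 'tool_pos': [0.6325, -0.2482, 0.4248], 'tool_rot': [-179.9966, -0.0464, -7.9033], 'force': [-0.7073, 0.287, -0.523], 'wrist_torque': [-0.1486, 0.0333, 0.013], 'grip_width': 0.087, 'qpos': [-11.8577, 25.8677, 44.0801, 78.1266, -17.827, 82.9755, 23.5455]}
20 [ 1.5  3.2 20.8]
35 [ 1.8  3.1 20.7]
50 [ 1.4  3.3 20.7]
65 [ 1.4  3.  20.6]
80 [ 1.7  3.2 20.6]
95 [ 1.6  3.2 20.7]
110 [-1.4  0.1  4. ]
saucer ((449.3372497558594, -223.0386199951172), 58.80017852783203)
```

View pics/c18.png

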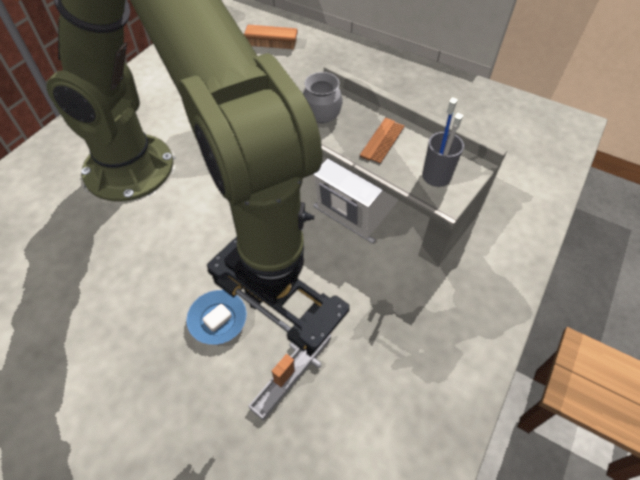

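View pics/w18.png

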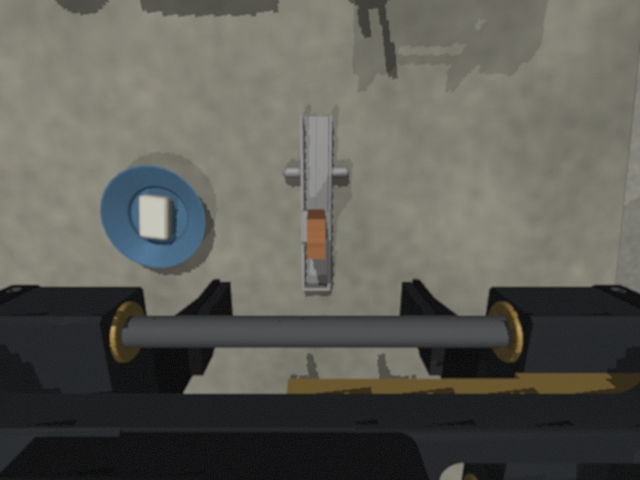

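The chute stands level and empty, and the saucer is unmoved. I'll take a last look at the earlier wrist picture to count the tablets through the lid.

```bash
python3 - <<'E'
import cv2
g=cv2.imread('pics/w14.png',0)[0:110,190:440];cv2.imwrite('pics/w14e.png',cv2.resize(cv2.createCLAHE(5,(3,3)).apply(g),None,fx=3,fy=3,interpolation=cv2.INTER_CUBIC))
E
```

```text
(no output)
```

View pics/w14e.png

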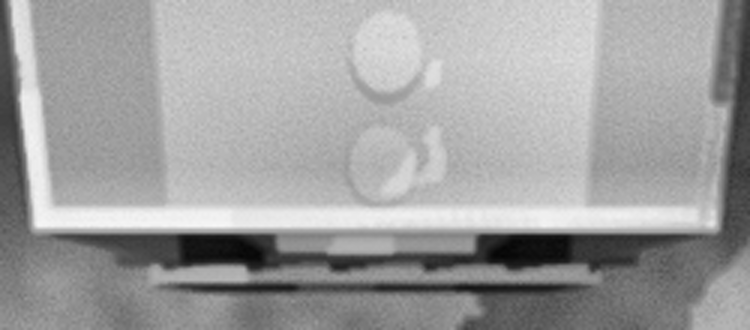

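Two tablets show through the lid. The rest of the bin is hidden under the ledge, and no tablet is left in the chute or on the work surface. I'll hand in.

```bash
python3 -c "
from cell import env
print(env.sign_off())"
```

```text
the job is handed in; nothing more can be done
None
```

I carried the chute level to the bin, emptied it through the mouth and stood it back on the work surface, then handed the job in at about 27 s. No verdict was reported.

- **Pressing:** the lugs met the mouth frame and were held at about 4.7 to 5.4 N with the chute level.
- **Tipping:** the arm can't pitch the tool, so I lightened the grip to 8 N and moved the fin along an arc about the lug axis, letting the chute pivot in the fingers. It tipped to about 0.54 rad, with 2.5 to 5.4 N on the frame throughout.
- **Return:** I drew the chute out along its own axis, levelled it against the surface at its nose, and released it clear of the niche.

**Last checks:**
- **Chute:** it is level to within about 0.01 rad with its underside on the surface, it is empty, and the gripper is open about 20 cm above it.
- **Other things:** the saucer measured within 2 mm of its start. The lota, holder and comb look unmoved in the last picture, but I did not measure them.
- **Tablets:** I could see only two of the four in the bin, through its lid; the back of the bin is hidden under the ledge. I take the other two to be in the bin because none were left in the chute or seen on the work surface.
- **Disagreement:** at full tip the picture put the nose about 6 mm short of where I calculated it. The chute may have slipped slightly in the grip, which had no visible effect on the pour.

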